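Wake the sensor can, then turn the mirror so the camera sees it

TASK

Pick up the slim banded sensor can, stand it centred on the tester's sprung pad and, still holding it, press it down until the pad is fully depressed; then ease up and let it go so that it stands upright on the raised pad. Then take the steel tab on top of the swivel mirror and turn the mirror until the bench camera at the other end of its rail sees the can in the middle of the mirror, and finish while holding the mirror at that angle, because its spring turns it back when released. Leave the wide canister and the black probe pod where they are.

Things in the scene. Friction and masses are not known exactly. Their poses are not given: they have to be found in the camera images.
- can: The sensor can: slim upright aluminium cylinder, 44 mm diameter, 75 mm tall, about 150 g, a black band around it 26 to 36 mm above its foot, and a brass stub (10 mm diameter, 9 mm high) on the middle of its top. Origin at the centre of its underside, z up. Loose; stands on the bench at the start. The wide canister beside it has no band.
- tester: The tester: grey block 92 x 92 mm, 26 mm high, fixed to the bench, with a round black pad (62 mm diameter) above its middle. Origin at the centre of the block's underside, on the bench; the pad is centred above it and its top is 48 mm above the bench when up, 36 mm when fully depressed.
- pad (a joint): Travel of the tester's sprung pad in m: 0 up, grows as it is pressed down, 0.012 fully depressed (a hard stop). The spring takes about 10 N when fully depressed, plus 60 N per m/s of damping; the can's own weight sinks it about 2 mm.
- rail: Aluminium rail 460 x 45 mm, 14 mm high, fixed to the bench, with the swivel mirror at one end and the bench camera (black box, top 98 mm above the bench) at the other. Origin on the bench below the mirror's pivot; x points along the rail from mirror to camera, z up. The lens is 298 mm from the pivot along x, 75 mm above the bench, and looks along the rail at the mirror's middle.
- mirror: The swivel mirror: upright plate 76 mm wide, 42 to 112 mm above the bench, turning about a vertical pivot in its face. Origin on the bench on the pivot; x is the outward normal of the face, y along the plate, z up. At rest the normal is 0.10 rad clockwise (from above) of the rail's x; it turns up to 1.5 rad anticlockwise against a spring of 0.02 to 0.06 N m that returns it when let go.
- mirror_tab (a point): Grip point on the steel tab on top of the mirror, on the pivot, 138 mm above the bench. The tab is a flat plate standing on edge: 10 mm thick along the mirror's x, 36 mm long along its y, from 112 to 152 mm above the bench. Same axes as the mirror.
- view (a point): Folded line of view of the camera: a point on the pivot, 75 mm above the bench, whose x axis points the way the camera's central view leaves the mirror (z up). Its angle from the rail's x is twice that of the mirror's normal. The can is in the middle of the mirror when this x axis points at the can.
- canister: Bystander: wide low aluminium canister, 58 mm diameter, 46 mm tall, no band. Origin at the centre of its underside.
- pod: Bystander: black probe pod, a bar 150 x 34 x 24 mm lying flat. Origin at the centre of its underside, x along the bar.

How it is judged:
By the outcome, as a careful person would: the job done as asked, in the order asked, and still so for the second after the job is handed in, while the arm keeps its last pose, push and grip.
It also fails if it takes over 53 s, if anything falls off the work surface, if the arm or the gripper's body presses on something with over 40 N, if the wrist force passes 120 N, or if a joint passes its speed limit or range.

ROBOT

A 6-joint arm with a two-finger parallel gripper is mounted at the origin on the work surface. World frame = base frame: x ahead of the robot, y to its left, z up, the work surface at z = 0. Lengths are in m, angles in rad, forces in N, time in s.
With the tool pointing down it reaches from about 0.35 to 0.85 m from the base axis. Payload 8.1 kg.
Tool frame: the origin (TCP) lies on the centre line of the jaws, within the pads' length; the fingertips stand 19 mm ahead of it and the grasp point (between the pads) is the TCP (robot.tips_ahead is the distance from the TCP to the fingertips, in m); y points along the fingers, z is the direction in which the jaws open and shut, and the axes are right-handed (so a half turn about y gives the same grasp; the last joint's range is limited). The gripper opens to 93 mm and grips with 3 to 60 N. Pads are 15 mm wide; open, the fingers measure 128 mm over their backs; the gripper's body (75 mm by 188 mm) begins 65 mm behind the grasp point.
Start: joints at [1.162, 0.13, 1.488, -0, 1.523, -0.085], TCP at [0.191, 0.569, 0.238] pointing down, gripper open.
Joint ranges: [-2.96, 2.96], [-0.89, 2.26], [0.02, 2.5], [-1.34, 4.48], [0, 2.73], [-2.66, 2.66]. Speed limits (rad/s): [2.39, 2.39, 2.79, 3.14, 3.14, 3.14].

INTERFACE

Orientations are given as a rotation vector (axis times angle).
In Python, from plant import robot, imaging, models gives the robot as it stands.
- The arm moves only by the tool carry_out, never from a script. Its argument "motion" is one flat list of numbers, 7 for each row, row after row: the shift along the tool's x, y, z in m, then the turn, a rotation vector about the tool's x, y, z in degrees, then the opening, from -1 (shut) to 1 (fully open). A call has exactly 5 rows; each row shifts and turns the pose as measured when the row begins, along the tool's axes as they then stand; what a row does not reach is not made up. A row lasts 1/10 s, in which the tool goes at most 50 mm and 8.59 degrees, less where a joint would pass 70% of its speed; a pose out of reach is approached as far as the arm can. A call is refused whole if a number of a shift passes 0.05 or a number of a turn 8.59, either way. A call with a gripper value outside its range is refused whole. The fingers move at their own pace and stop on an object; "squeeze" is the grip in N (left out, the last holds). Time passes only in rows, so rows that do not move let the fingers close, or fill a call up. It gives the time, the measured TCP pose, the force and the opening at its end, in the units of the state.
- robot.read_state(): the state, without advancing time (a new reading comes with each control period).
- imaging.read_camera(name): name is "side" or "top" or "wrist"; returns the picture (420x560x3 uint8, blue, green, red); there is no depth.
- imaging.camera_model(name): a dict with "K" (3x3 intrinsics, pixels), "position" and "orientation" of the camera in the world. Camera axes: x right, y down, z forward; pixel columns grow to the right and rows downward; lengths in m; the calibration is good to about 2 mm. A picture is of the moment at which its call begins: read the wrist's pose just before it. camera_model takes no time and is no camera call; for the wrist camera it gives the pose at the moment of the call.
- robot.close_job(): hands the job in, once; it reports no verdict.
Trained networks look in the newest picture that a camera, given by its name, has taken for a name from the list of things; names that differ only in an ending like _2 or _b are one class to them, and where a whole thing is asked for, a point or a joint stands for the part that bears it (a point fixed in the world has none). Each returns a list of dicts, best first, with "confidence" (0 to 1); they miss things now and then, are a little off and sometimes report something else, mostly with a low value. They report only what shows in the picture. A call takes as long as a camera call.
- models.outline_of(camera, thing): "pixels" (420x560 bool, what is visible of it) and "pixel" ([column, row] in pixels, amid what is visible of it).
The state is a dict: "t": time; "q": joint angles; "dq": joint speeds; "joint_torque": joint torques, N m; "tool_pos": TCP position; "orientation": TCP orientation; "force": force on the tool from outside, world axes, zero at the start; "wrist_torque": the same for the moment, N m; "opening": finger opening in m.
Only numpy, scipy, OpenCV 4.12 (cv2) and the standard library are available. Lean on these libraries where they do the work, as an engineer would, in place of code of your own. Each camera call takes 0.05 s, during which the arm holds its last target.

## Working session

There is one attempt and no reset: what is moved stays moved. The work goes in short steps, Python scripts to look and compute and a tool call to move; the robot and the scene stay as the last step left them, time stands still between calls to the robot, and variables do not carry over. Pictures are saved under pics/ and viewed, and the job is handed in when it is done.

Besides the shell and the picture viewer there is one more tool, called after "Call:" as name(argument=value, ...) on one line, values as JSON. carry_out: Moves the arm, as the interface text tells. Its arguments: {"type":"object","properties":{"motion":{"type":"array","items":{"type":"number"}},"squeeze":{"type":"number"}},"required":["motion"]}

```bash
ls; mkdir -p pics
python3 - <<'E'
from plant import robot, imaging, models
import cv2
s=robot.read_state();print(s)
for n in("side","top","wrist"):
    im=imaging.read_camera(n);cv2.imwrite(f"pics/{n}0.png",im);print(n,imaging.camera_model(n))
E
```

```text
pics
{'t': 0.0, 'q': array([ 1.16159952e+00,  1.31140138e-01,  1.48927054e+00,  2.76082084e-05,
        1.52294504e+00, -8.53816753e-02]), 'dq': array([ 0.0023321 , -0.00176554, -0.00092439,  0.00065457,  0.00017868,
        0.00023391]), 'joint_torque': array([ 6.77250900e-04, -5.59826195e+01, -4.91769004e+01,  7.73149822e-02,
        3.48466937e-02, -1.40965631e-04]), 'tool_pos': array([0.19066616, 0.56835981, 0.23660474]), 'orientation': array([-1.55752238,  0.25454465, -0.25382201]), 'force': array([ 0.20885882, -0.18435808,  0.38493916]), 'wrist_torque': array([ 0.00724331, -0.00795383, -0.02123929]), 'opening': 0.09314345522927175}
side {'K': array([[433.39721313,   0.        , 279.34009985],
       [  0.        , 433.39721313, 217.96070155],
       [  0.        ,   0.        ,   1.        ]]), 'position': array([ 0.30138675, -0.61717713,  0.6352093 ]), 'orientation': array([-2.23118028,  0.42822157, -0.22769624])}
top {'K': array([[528.67578162,   0.        , 274.96844839],
       [  0.        , 528.67578162, 206.83462105],
       [  0.        ,   0.        ,   1.        ]]), 'position': array([ 0.3968897 , -0.03150114,  1.08577266]), 'orientation': array([-2.11089051,  2.17255862, -0.16739739])}
wrist {'K': array([[299.03596256,   0.        , 276.85089263],
       [  0.        , 299.03596256, 211.08508483],
       [  0.        ,   0.        ,   1.        ]]), 'position': array([0.12182822, 0.59157447, 0.38441395]), 'orientation': array([2.37023426, 1.70550053, 0.22356036])}
```

View pics/side0.png

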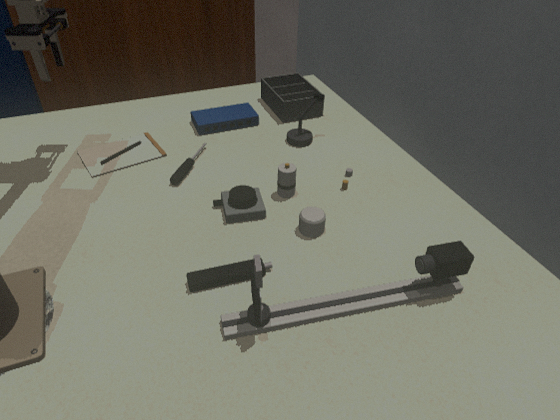

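View pics/top0.png

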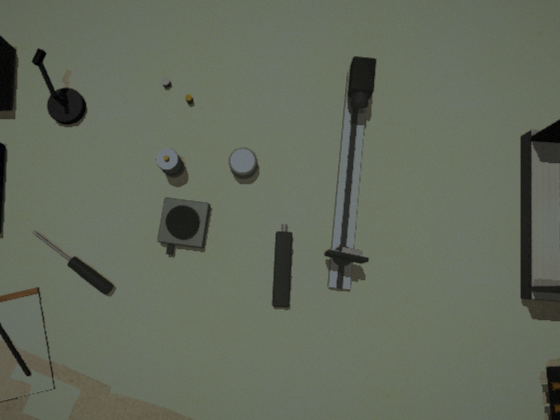

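```bash
cat > h.py <<'E'
import numpy as np, cv2
from scipy.spatial.transform import Rotation as R
from plant import robot, imaging, models
def ray(cam,px):
    m=imaging.camera_model(cam) if isinstance(cam,str) else cam
    d=R.from_rotvec(m["orientation"]).as_matrix()@np.linalg.inv(m["K"])@np.array([px[0],px[1],1.]);return np.array(m["position"]),d
def onz(cam,px,z):
    p,d=ray(cam,px);return p+d*(z-p[2])/d[2]
def proj(cam,X):
    m=imaging.camera_model(cam) if isinstance(cam,str) else cam
    c=R.from_rotvec(m["orientation"]).as_matrix().T@(np.atleast_2d(X)-m["position"]).T
    u=m["K"]@c;return (u[:2]/u[2]).T
E
python3 - <<'E'
from h import *
for cam in("top","side"):
    for th in("can","tester","pad","rail","mirror","mirror_tab","canister","pod"):
        for o in models.outline_of(cam,th)[:3]:
            ys,xs=np.nonzero(o["pixels"])
            if len(xs)==0: continue
            np.save(f"pics/{cam}_{th}.npy",o["pixels"]) 
            print(cam,th,round(o["confidence"],2),np.round(o["pixel"],1),"n",len(xs),"bbox",xs.min(),xs.max(),ys.min(),ys.max(),cv2.minAreaRect(np.c_[xs,ys].astype(np.int32)))
print(robot.read_state()["t"])
E
```

```text
top can 0.72 [169.6 162.5] n 587 bbox 156 183 148 176 ((170.00001525878906, 162.50001525878906), (30.405588150024414, 21.92030906677246), 45.0)
top tester 0.56 [182.5 221.9] n 2245 bbox 157 209 197 253 ((182.51527404785156, 226.6353759765625), (48.10759353637695, 56.63215255737305), 7.594643592834473)
top pad 0.93 [182.4 220.9] n 764 bbox 165 196 205 235 ((180.50001525878906, 220.00003051757812), (30.405588150024414, 30.40559196472168), 45.0)
top rail 0.74 [349.7 170.6] n 5664 bbox 324 374 55 288 ((348.678466796875, 171.54434204101562), (43.27043914794922, 233.47447204589844), 2.155275821685791)
top mirror 0.82 [345.  255.7] n 444 bbox 324 366 247 262 ((345.3077087402344, 253.5384979248047), (42.66794967651367, 13.643820762634277), 7.125016689300537)
top mirror_tab 0.93 [346.8 254. ] n 419 bbox 324 367 247 262 ((345.9924621582031, 253.3735809326172), (43.73781204223633, 12.163043975830078), 10.619654655456543)
top canister 0.86 [244.  158.6] n 704 bbox 228 256 147 178 ((242.00003051757812, 162.50001525878906), (30.405588150024414, 27.577163696289062), 45.0)
top pod 0.7 [282.7 267.9] 
[... 534 characters left out ...]
923095703125, 275.6153564453125), (77.2697525024414, 259.2655334472656), 78.69007110595703)
side rail 0.25 [219.9 272.6] n 1451 bbox 187 271 258 291 ((229.28982543945312, 272.6402587890625), (21.93203353881836, 86.0875473022461), 76.26373291015625)
side mirror 0.55 [255.6 285.3] n 610 bbox 251 262 255 324 ((256.5, 289.5), (69.0, 11.0), 90.0)
side mirror_tab 0.84 [256.8 283.3] n 619 bbox 251 262 254 323 ((256.5, 288.5), (69.0, 11.0), 90.0)
side canister 0.79 [310.3 217.7] n 692 bbox 299 325 206 235 ((312.0, 220.5), (29.0, 26.0), 90.0)
side pod 0.89 [221.5 274. ] n 1350 bbox 187 271 259 291 ((229.1812744140625, 272.7572326660156), (19.934865951538086, 85.44822692871094), 77.6609115600586)
0.95
```

Run:
```python
from h import *
t=cv2.imread("pics/top0.png"); s=cv2.imread("pics/side0.png")
c=cv2.resize(t[130:270,140:380],None,fx=3.3,fy=3.3,interpolation=cv2.INTER_CUBIC);cv2.imwrite("pics/c1.png",np.clip(c*1.6,0,255).astype(np.uint8))
c=cv2.resize(s[150:340,180:340],None,fx=3.1,fy=3.1,interpolation=cv2.INTER_CUBIC);cv2.imwrite("pics/c2.png",np.clip(c*1.6,0,255).astype(np.uint8))
print("stub",onz("top",(166,158),.084), "pad",onz("top",(182.5,221.5),.048),onz("side",(243,193),.048),"canister",onz("top",(242,162),.046),"pod",onz("top",(282,268),.024),"tab",onz("top",(346.5,255),.14))
print("canside stub",onz("side",(287,165),.084))
```

```text
stub [0.65485848 0.17368565 0.084     ] pad [0.53414383 0.14805373 0.048     ] [0.53704453 0.14788489 0.048     ] canister [0.65192912 0.02819708 0.046     ] pod [ 0.43800735 -0.04621069  0.024     ] tab [ 0.45326136 -0.16040067  0.14      ]
canside stub [0.65401541 0.16946347 0.084     ]
```

View pics/c1.png

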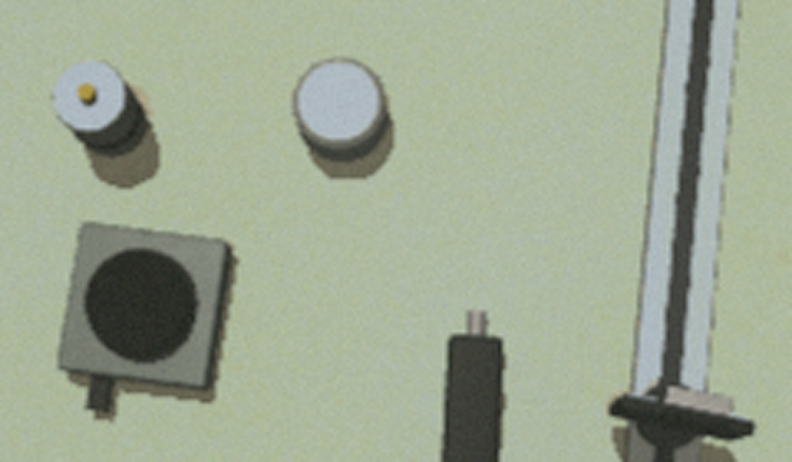

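View pics/c2.png

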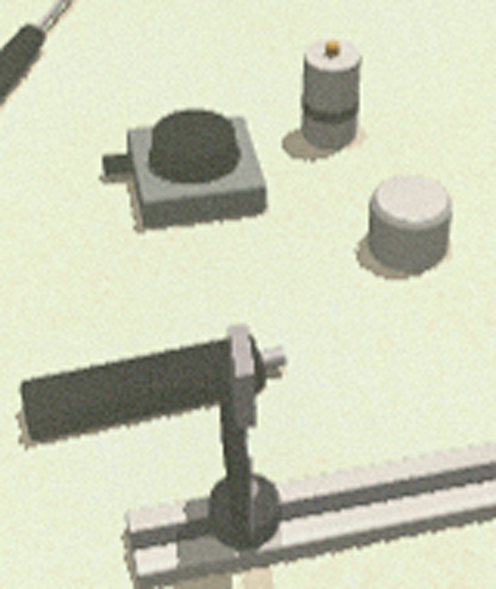

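```bash
cat >> h.py <<'E'
def tri(obs):
    A=np.zeros((3,3));b=np.zeros(3)
    for c,px in obs:
        p,d=ray(c,px);d=d/np.linalg.norm(d);M=np.eye(3)-np.outer(d,d);A+=M;b+=M@p
    return np.linalg.solve(A,b)
def yaw(Rm): return np.degrees(np.arctan2(Rm[1,2],Rm[0,2]))  # jaw dir (tool z)
def target(yawdeg):
    a=np.radians(yawdeg);z=np.array([np.cos(a),np.sin(a),0]);y=np.array([0,0,-1.]);return np.stack([np.cross(y,z),y,z],1)
def go(pos,yawdeg):
    s=robot.read_state();Rm=R.from_rotvec(s["orientation"]).as_matrix()
    d=Rm.T@(np.array(pos)-s["tool_pos"]);rv=R.from_matrix(Rm.T@target(yawdeg)).as_rotvec(degrees=True)
    print("t",round(s["t"],2),"pos",np.round(s["tool_pos"],4),"jawyaw",round(yaw(Rm),2),"F",np.round(s["force"],2),"open",round(s["opening"],4),"q",np.round(s["q"],2))
    n=np.linalg.norm(d);print("shift tool mm",np.round(d*1000,1),"turn deg",np.round(rv,2),"rows >=",n/.05,np.abs(rv).max()/8.59)
E
python3 - <<'E'
from h import *
print("stub tri",tri([("top",(166.4,158.2)),("side",(287.1,165.2))]))
print("pad top",onz("top",(182.7,222.4),.048),onz("side",(180+195/3.1,150+137/3.1),.048))
# rail axis: top view rail edges
for u,v in [(351,100),(341,285)]: print(onz("top",(u,v),.014))
o=np.load("pics/side_mirror_tab.npy") 
print("lamp",onz("top",(65,105),.01),onz("top",(38,55),.15))
print("tab tri",tri([("top",(346.5,255)),("side",(257,262))]))
for y in (90,-90): go((.652,.17,.2),y)
E
```

```text
stub tri [0.6556979  0.17351126 0.08055544]
pad top [0.53233822 0.14766171 0.048     ] [0.53538457 0.14362786 0.048     ]
[ 0.78776839 -0.20332632  0.014     ]
[ 0.4011147  -0.16357518  0.014     ]
lamp [0.79571308 0.40356702 0.01      ] [0.8432395 0.4007312 0.15     ]
tab tri [ 0.45644912 -0.16054295  0.14565383]
t 0.95 pos [0.1909 0.5688 0.2377] jawyaw 71.45 F [0.89 0.01 0.63] open 0.0929 q [ 1.16  0.13  1.49  0.    1.52 -0.09]
shift tool mm [ 564.    37.6 -231.4] turn deg [ -0.   -18.55  -0.  ] rows >= 12.2163608689642 2.159886836613525
t 0.95 pos [0.1909 0.5688 0.2377] jawyaw 71.45 F [0.89 0.01 0.63] open 0.0929 q [ 1.16  0.13  1.49  0.    1.52 -0.09]
shift tool mm [ 564.    37.6 -231.4] turn deg [  0.   161.45  -0.  ] rows >= 12.2163608689642 18.794711529198867
```

Call:
carry_out(motion=[0.046, 0, -0.019, 0, -6.2, 0, 1, 0.044, 0, -0.023, 0, -6.2, 0, 1, 0.042, 0, -0.027, 0, -6.2, 0, 1, 0.038, 0, -0.032, 0, 0, 0, 1, 0.038, 0, -0.032, 0, 0, 0, 1])

```text
t: 1.45
tool_pos: [0.3814, 0.4109, 0.2374]
orientation: [-1.568, -0.019, 0.02]
force: [-0.2, 0.6, 1.0]
opening: 0.0928
```

Call:
carry_out(motion=[0.038, 0, -0.032, 0, 0, 0, 1, 0.038, 0, -0.032, 0, 0, 0, 1, 0.038, 0, -0.032, 0, 0, 0, 1, 0.038, 0, -0.032, 0, 0, 0, 1, 0.038, 0, -0.032, 0, 0, 0, 1])

```text
t: 1.95
tool_pos: [0.5759, 0.2534, 0.2382]
orientation: [-1.567, -0.021, 0.019]
force: [1.0, 0.7, 0.6]
opening: 0.0926
```

Run:
```python
from h import *
im=imaging.read_camera("wrist");cv2.imwrite("pics/w1.png",im)
go((.652,.17,.2),90)
m=imaging.camera_model("wrist")
print(proj(m,[[.655,.173,.084],[.534,.147,.048],[.456,-.16,.15]]))
```

```text
t 2.0 pos [0.5808 0.2476 0.2377] jawyaw 91.2 F [-1.1  -4.61 -0.3 ] open 0.0929 q [ 0.32  0.21  1.4  -0.    1.53 -1.27]
shift tool mm [ 69.4  37.9 -79.1] turn deg [-0.05  1.2   0.25] rows >= 2.2365472930579227 0.13941045152828455
[[ 207.19880752  267.0955881 ]
 [ 186.58521737  152.28798043]
 [-299.14351154   40.91838894]]
```

View pics/w1.png

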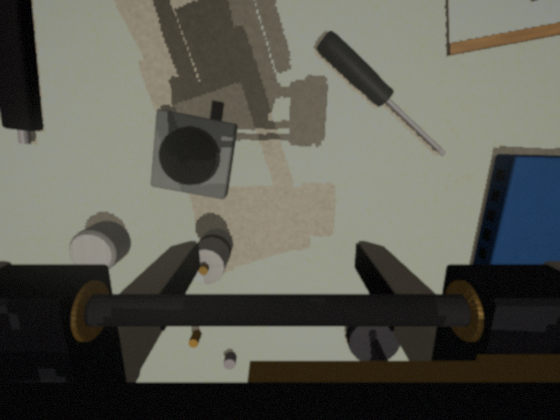

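Run:
```python
from h import *
im=imaging.read_camera("wrist")
go((.652,.17,.2),90)
m=imaging.camera_model("wrist")
cv2.imwrite("pics/w2.png",cv2.resize(im[90:300,140:300],None,fx=2.8,fy=2.8,interpolation=cv2.INTER_CUBIC))
import pickle;pickle.dump(m,open("m2.pkl","wb"))
print(proj(m,[[.655,.173,.084],[.534,.147,.048]]))
```

```text
t 2.05 pos [0.5783 0.2501 0.2375] jawyaw 91.13 F [-0.69  0.56 -0.41] open 0.0926 q [ 0.33  0.21  1.4   0.    1.53 -1.26]
shift tool mm [ 72.   37.5 -81.6] turn deg [-0.12  1.13  0.14] rows >= 2.3015413646518694 0.1317972568884507
[[204.84960678 269.57122549]
 [184.165436   154.91993135]]
```

View pics/w2.png

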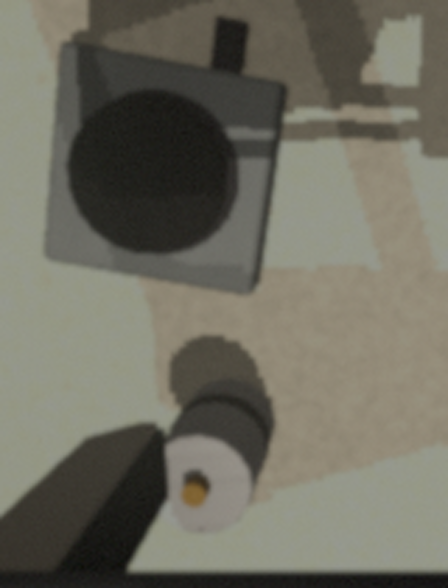

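Run:
```python
from h import *
m0=imaging.camera_model("wrist")
im=imaging.read_camera("wrist")
m=imaging.camera_model("wrist");print(m0["position"],m["position"])
import pickle;pickle.dump(m0,open("m3.pkl","wb"));cv2.imwrite("pics/w3f.png",im)
cv2.imwrite("pics/w3.png",cv2.resize(im[90:290,140:260],None,fx=3,fy=3,interpolation=cv2.INTER_CUBIC))
c=cv2.resize(im[95:215,130:260],None,fx=4,fy=4,interpolation=cv2.INTER_CUBIC);cv2.imwrite("pics/w3b.png",np.clip(c*2.2,0,255).astype(np.uint8))
t=cv2.imread("pics/top0.png");c=cv2.resize(t[140:260,145:265],None,fx=5,fy=5,interpolation=cv2.INTER_CUBIC);cv2.imwrite("pics/c3.png",np.clip(c*2.2,0,255).astype(np.uint8))
print(proj(m0,[[.655,.173,.084],[.534,.147,.048]]))
```

```text
[0.50530272 0.24849368 0.38485942] [0.50355827 0.25045202 0.38495165]
[[204.84960678 269.57122549]
 [184.165436   154.91993135]]
```

View pics/w3.png

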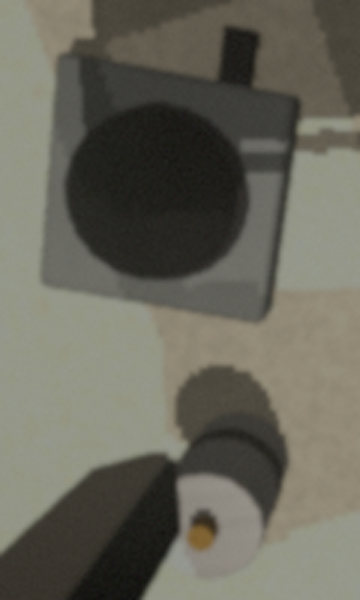

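View pics/w3b.png

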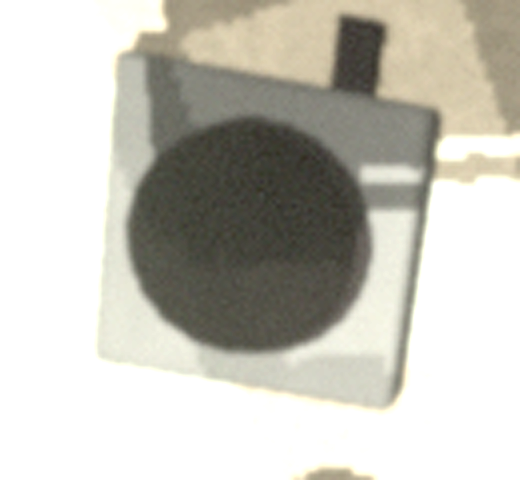

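View pics/c3.png

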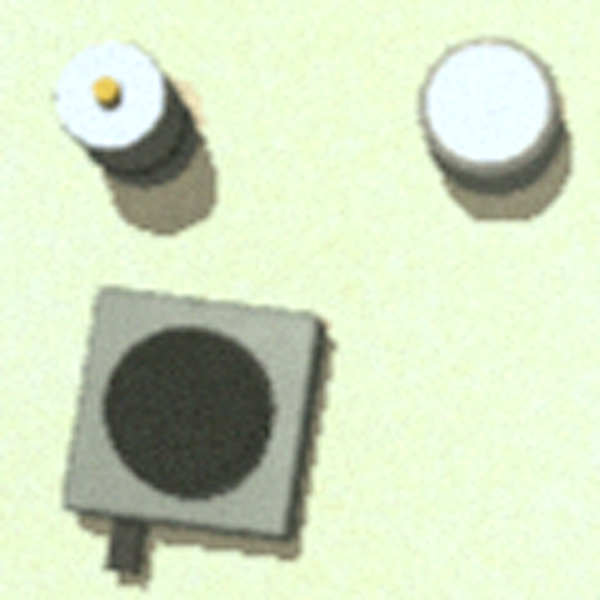

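Run:
```python
from h import *
import pickle
m=pickle.load(open("m3.pkl","rb"))
W=np.array([(120,52),(438,112),(395,408),(98,355)])/4+[130,95]
T=np.array([(100,290),(322,317),(290,532),(68,508)])/5+[145,140]
S=np.array([(128,133),(240,118),(266,184),(146,206)])/3.1+[180,150]
for n,c,P in(("w",m,W),("top","top",T),("side","side",S)):
    X=np.array([onz(c,p,.026) for p in P]);print(n,X.mean(0),np.linalg.norm(X-np.roll(X,1,0),axis=1))
print("stub",onz(m,(206.7,268.3),.084),onz("top",(166.4,157.6),.084),onz("side",(287.1,165.2),.084))
print("topface",onz("top",(167,159),.075))
for _ in range(4): 
    s=robot.read_state();print(s["t"],s["tool_pos"],s["dq"])
# pad top fit in top
print(onz("top",np.array([189,411])/5+[145,140],.046))
```

```text
w [0.53474644 0.15416028 0.026     ] [0.0883802  0.09123609 0.08859658 0.09077897]
top [0.53551881 0.1488278  0.026     ] [0.08940933 0.09121685 0.08807028 0.0898977 ]
side [0.53554159 0.14594245 0.026     ] [0.08977518 0.08719623 0.08462441 0.08902694]
stub [0.65343201 0.17509698 0.084     ] [0.65563565 0.17290981 0.084     ] [0.65389757 0.16858744 0.084     ]
topface [0.65510318 0.17356112 0.075     ]
2.1 [0.57639919 0.25229267 0.237463  ] [ 0.05996667 -0.02924858  0.03057276  0.0200036   0.00816471  0.02318263]
2.1 [0.57639919 0.25229267 0.237463  ] [ 0.05996667 -0.02924858  0.03057276  0.0200036   0.00816471  0.02318263]
2.1 [0.57639919 0.25229267 0.237463  ] [ 0.05996667 -0.02924858  0.03057276  0.0200036   0.00816471  0.02318263]
2.1 [0.57639919 0.25229267 0.237463  ] [ 0.05996667 -0.02924858  0.03057276  0.0200036   0.00816471  0.02318263]
[0.53299295 0.14780812 0.046     ]
```

Call:
carry_out(motion=[0.03, 0, -0.03, 0, 0, 0, 1, 0.03, 0, -0.03, 0, 0, 0, 1, 0.018, 0.02, -0.019, 0, 0, 0, 1, 0, 0.02, 0, 0, 0, 0, 1, 0, 0.0, 0, 0, 0, 0, 1])

```text
t: 2.6
tool_pos: [0.6567, 0.1773, 0.1971]
orientation: [-1.565, -0.021, 0.019]
force: [-1.1, 0.2, -0.5]
opening: 0.0929
```

Run:
```python
from h import *
m=imaging.camera_model("wrist");go((.655,.1725,.05),90)
im=imaging.read_camera("wrist");cv2.imwrite("pics/w4.png",im)
s=imaging.read_camera("side");cv2.imwrite("pics/s4.png",cv2.resize(s[20:260,180:400],None,fx=2.5,fy=2.5,interpolation=cv2.INTER_CUBIC))
go((.655,.1725,.05),90)
print(proj(m,[[.655,.173,.084],[.5355,.149,.026]]))
```

```text
t 2.6 pos [0.6567 0.1773 0.1971] jawyaw 91.47 F [-1.14  0.16 -0.5 ] open 0.0929 q [ 0.19  0.36  1.29  0.01  1.48 -1.41]
shift tool mm [ -2.  147.1  -5.7] turn deg [-0.35  1.47  0.09] rows >= 2.9447067677282748 0.171100237357113
t 2.7 pos [0.6576 0.178  0.2005] jawyaw 91.52 F [-0.03 -0.41  0.17] open 0.0929 q [ 0.19  0.36  1.29  0.01  1.49 -1.41]
shift tool mm [ -3.6 150.4  -6.4] turn deg [-0.37  1.52  0.32] rows >= 3.0114820607394113 0.1773119696265566
[[271.00121767 211.90228459]
 [249.9272624   78.87218724]]
```

View pics/w4.png

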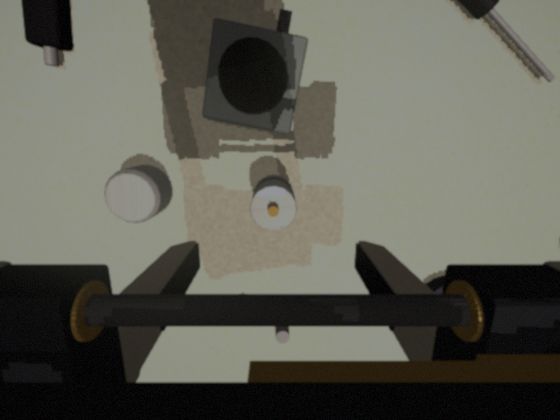

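View pics/s4.png

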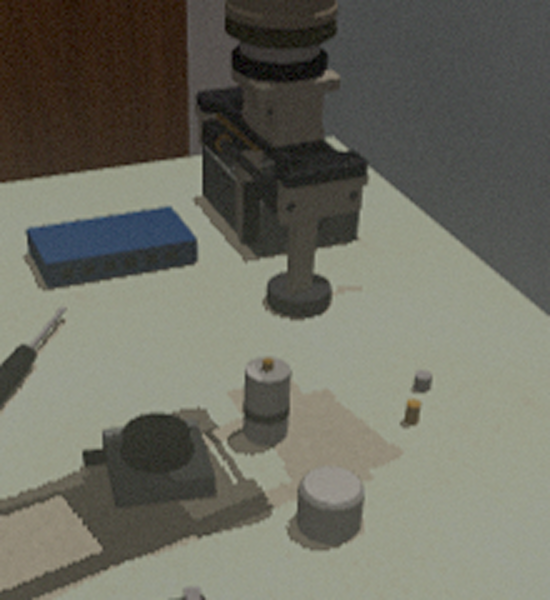

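Run:
```python
from h import *
m=imaging.camera_model("wrist");s0=robot.read_state()
im=imaging.read_camera("wrist");cv2.imwrite("pics/w5.png",cv2.resize(im[5:245,190:320],None,fx=2.5,fy=2.5,interpolation=cv2.INTER_CUBIC))
s1=robot.read_state();print(s0["tool_pos"],s1["tool_pos"])
import pickle;pickle.dump((m,s0),open("m5.pkl","wb"))
```

```text
[0.65761028 0.17799997 0.20045098] [0.65806543 0.17826439 0.20157401]
```

View pics/w5.png

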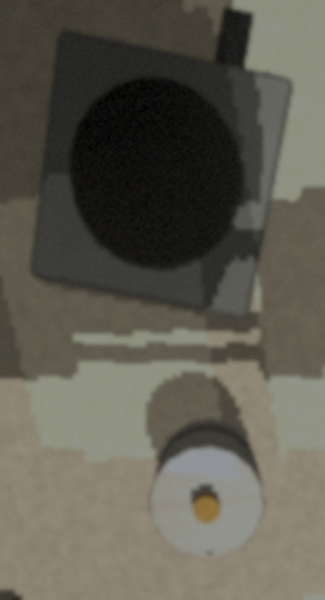

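Run:
```python
from h import *
import pickle
m,s=pickle.load(open("m5.pkl","rb"))
f=lambda p:np.array(p)/2.5+[190,5]
Wc=[onz(m,f(p),.026) for p in[(62,30),(290,80),(248,316),(32,274)]]
X=np.array(Wc);print("tester",X.mean(0),np.linalg.norm(X-np.roll(X,1,0),axis=1))
print("stub",onz(m,f((206,509)),.084),"topface",onz(m,f((207,499)),.075))
Rm=R.from_rotvec(s["orientation"]).as_matrix();print(Rm.round(3))
```

```text
tester [0.53491469 0.1527437  0.026     ] [0.0895678  0.08833205 0.08908972 0.09014467]
stub [0.65420344 0.17490075 0.084     ] topface [0.65269685 0.17517339 0.075     ]
[[ 1.     0.005 -0.027]
 [ 0.027  0.007  1.   ]
 [ 0.006 -1.     0.006]]
```

Call:
carry_out(motion=[-0.0035, 0.02, -0.004, -0.4, 1.5, 0.3, 1, 0, 0.045, 0, 0, 0, 0, 1, 0, 0.04, 0, 0, 0, 0, 1, 0, 0.025, 0, 0, 0, 0, 1, 0, 0.008, 0, 0, 0, 0, 1])

```text
t: 3.25
tool_pos: [0.657, 0.1785, 0.0651]
orientation: [-1.57, -0.011, -0.012]
force: [-0.6, -0.9, 0.2]
opening: 0.0929
```

Run:
```python
from h import *
im=imaging.read_camera("side");go((.6545,.174,.05),90)
cv2.imwrite("pics/s6.png",cv2.resize(im[80:240,220:380],None,fx=3.5,fy=3.5,interpolation=cv2.INTER_CUBIC))
```

```text
t 3.3 pos [0.6566 0.1785 0.0646] jawyaw 89.98 F [-1.13 -0.45 -1.78] open 0.0926 q [ 0.19  0.46  1.41 -0.    1.25 -1.38]
shift tool mm [-2.3 14.5 -4.5] turn deg [-0.06 -0.02  0.76] rows >= 0.30800049708691396 0.08799284763088706
```

View pics/s6.png

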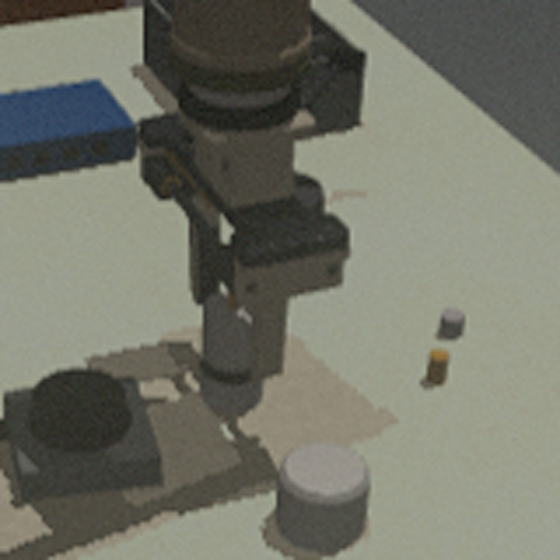

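Call:
carry_out(motion=[-0.0025, 0.012, -0.0045, 0, 0, 0.8, 1, -0.001, 0.006, -0.002, 0, 0, 0, 1, 0, 0, 0, 0, 0, 0, 1, 0, 0, 0, 0, 0, 0, 1, 0, 0, 0, 0, 0, 0, 1])

```text
t: 3.8
tool_pos: [0.6559, 0.1724, 0.0507]
orientation: [-1.569, -0.003, -0.005]
force: [-1.0, 0.6, 0.1]
opening: 0.0931
```

Run:
```python
from h import *
go((.6545,.174,.05),90)
m=imaging.camera_model("wrist")
im=imaging.read_camera("wrist");cv2.imwrite("pics/w7.png",im)
print(proj(m,[[.655,.173,.084]]))
```

```text
t 3.8 pos [0.6559 0.1724 0.0507] jawyaw 89.96 F [-1.    0.62  0.09] open 0.0931 q [ 0.18  0.48  1.42  0.    1.24 -1.39]
shift tool mm [-1.4  0.6  1.6] turn deg [-0.12 -0.05  0.3 ] rows >= 0.0454878610690106 0.034923194085649145
[[277.96541944 303.48770226]]
```

View pics/w7.png

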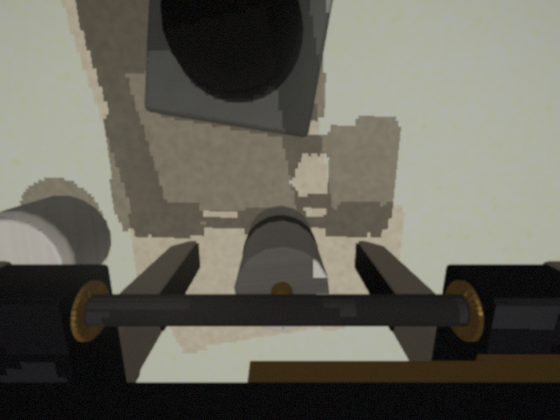

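Call:
carry_out(motion=[-0.0035, 0.001, 0.002, 0, 0, 0, 1, 0, 0, 0, 0, 0, 0, 0, 0, 0, 0, 0, 0, 0, -1, 0, 0, 0, 0, 0, 0, -1, 0, 0, 0, 0, 0, 0, -1], squeeze=40)

```text
t: 4.35
tool_pos: [0.6533, 0.175, 0.0516]
orientation: [-1.568, -0.006, -0.007]
force: [-0.2, 0.0, 0.2]
opening: 0.0654
```

Call:
carry_out(motion=[0, 0, 0, 0, 0, 0, -1, 0, 0, 0, 0, 0, 0, -1, 0, 0, 0, 0, 0, 0, -1, 0, 0, 0, 0, 0, 0, -1, 0, 0, 0, 0, 0, 0, -1])

```text
t: 4.85
tool_pos: [0.6534, 0.1749, 0.0515]
orientation: [-1.568, -0.006, -0.007]
force: [0.1, 0.5, 0.5]
opening: 0.0435
```

Run:
```python
from h import *
go((.6545,.174,.05),90)
im=imaging.read_camera("wrist");cv2.imwrite("pics/w8.png",im)
```

```text
t 4.85 pos [0.6534 0.1749 0.0515] jawyaw 89.96 F [0.12 0.52 0.51] open 0.0435 q [ 0.19  0.47  1.43  0.    1.23 -1.39]
shift tool mm [ 1.1  1.5 -0.9] turn deg [-0.15 -0.04  0.47] rows >= 0.04219840418830492 0.05481172533125189
```

View pics/w8.png

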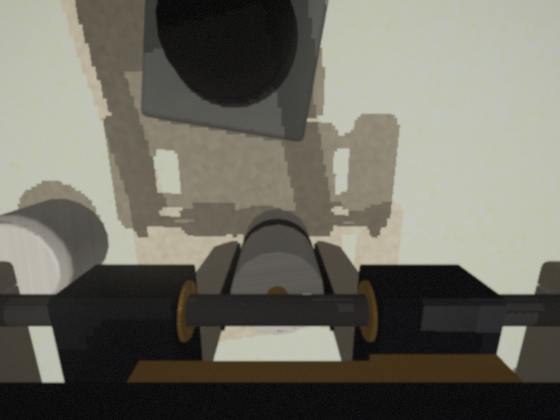

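Run:
```python
from h import *
m=imaging.camera_model("wrist");s=robot.read_state();p=s["tool_pos"]
a=np.linspace(0,6.28,90)
for dx in(-.006,-.004,-.002,0,.002):
    c=p+np.array([dx,0,0]);c[2]=.084
    u=proj(m,c+.005*np.c_[np.cos(a),np.sin(a),0*a]);
    c2=c.copy();c2[2]=.036
    v=proj(m,c2+.022*np.c_[np.cos(a),np.sin(a),0*a])
    c2[2]=.075;w=proj(m,c2+.022*np.c_[np.cos(a),np.sin(a),0*a])
    print(dx,"stub top row",u[:,1].min(),"cols",u[:,0].min(),u[:,0].max(),"band",v[:,1].min(),"topface bottom row",w[:,1].max())
im=cv2.imread("pics/w8.png")[200:340,200:360];cv2.imwrite("pics/w8c.png",np.clip(cv2.resize(im,None,fx=4.2,fy=4.2,interpolation=cv2.INTER_CUBIC)*2.,0,255).astype(np.uint8))
```

```text
-0.006 stub top row 281.6991368954937 cols 264.8670908297371 288.13574893966984 band 212.55205286537566 topface bottom row 323.2249882485406
-0.004 stub top row 285.9178204502827 cols 264.91820516274885 288.0905199512047 band 215.9499072394053 topface bottom row 326.822367923706
-0.002 stub top row 290.1013454504955 cols 264.96889791707923 288.0456639087888 band 219.3263956186807 topface bottom row 330.3930718362117
0 stub top row 294.25014958992324 cols 265.0191742869269 288.00117621854304 band 222.68171889834346 topface bottom row 333.93739560443646
0.002 stub top row 298.36466332716594 cols 265.06903938151027 287.9570523617288 band 226.01607546283148 topface bottom row 337.45563049481376
```

View pics/w8c.png

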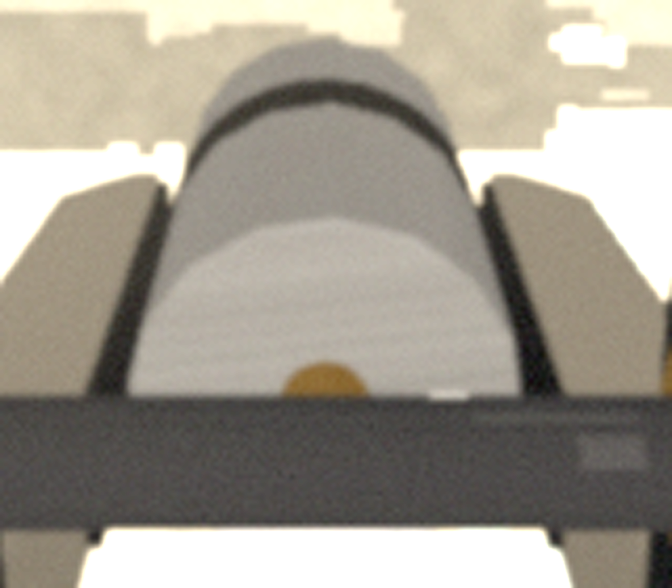

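Call:
carry_out(motion=[0, -0.03, 0, 0, 0, 0, -1, 0, -0.035, 0, 0, 0, 0, -1, 0, -0.015, 0, 0, 0, 0, -1, -0.02, 0, -0.004, 0, 0, 0, -1, -0.03, 0, -0.006, 0, 0, 0, -1])

```text
t: 5.4
tool_pos: [0.6021, 0.1643, 0.1305]
orientation: [-1.569, -0.003, -0.005]
force: [-0.5, 0.3, -1.8]
opening: 0.0434
```

Call:
carry_out(motion=[-0.03, 0, -0.006, 0, 0, 0, -1, -0.025, 0, -0.005, 0, 0, 0, -1, -0.008, 0, -0.001, 0, 0, 0, -1, 0, 0, 0, 0, 0, 0, -1, 0, 0, 0, 0, 0, 0, -1])

```text
t: 5.9
tool_pos: [0.5343, 0.1516, 0.1277]
orientation: [-1.569, -0.001, -0.003]
force: [-0.1, 0.7, -2.5]
opening: 0.0435
```

Run:
```python
from h import *
go((.5342,.152,.11),90)
for n,cr in(("top",(120,260,120,260)),("side",(80,260,180,360))):
    im=imaging.read_camera(n)[cr[0]:cr[1],cr[2]:cr[3]];cv2.imwrite(f"pics/{n}9.png",np.clip(cv2.resize(im,None,fx=3.3,fy=3.3,interpolation=cv2.INTER_CUBIC)*2.,0,255).astype(np.uint8))
go((.5342,.152,.11),90)
```

```text
t 5.9 pos [0.5343 0.1516 0.1277] jawyaw 89.94 F [-0.13  0.72 -2.49] open 0.0435 q [ 0.18  0.09  1.74  0.    1.31 -1.39]
shift tool mm [-0.1 17.7  0.4] turn deg [-0.1  -0.06  0.16] rows >= 0.3535884190654463 0.018902335166336236
t 6.0 pos [0.5346 0.1516 0.1277] jawyaw 89.94 F [ 1.05  0.52 -1.9 ] open 0.0436 q [ 0.18  0.09  1.74  0.    1.31 -1.39]
shift tool mm [-0.4 17.7  0.3] turn deg [-0.09 -0.06  0.16] rows >= 0.35404932841195297 0.018447551490985224
```

View pics/side9.png

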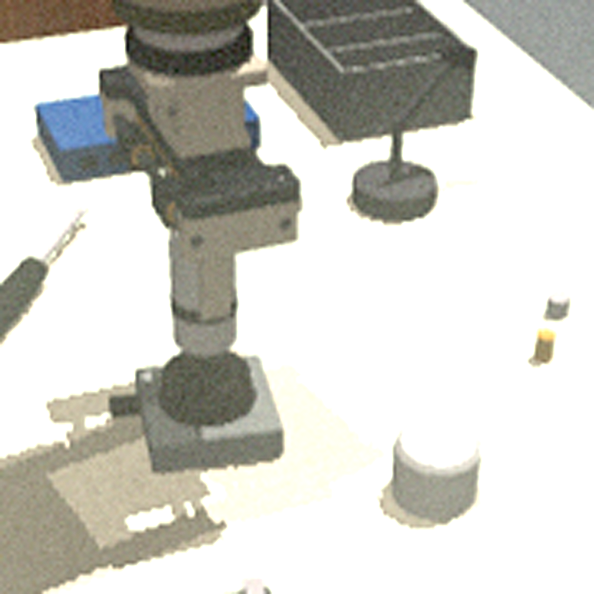

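Call:
carry_out(motion=[0, 0.01, 0, 0, 0, 0, -1, 0, 0.01, 0, 0, 0, 0, -1, 0, 0.004, 0, 0, 0, 0, -1, 0, 0.0, 0, 0, 0, 0, -1, 0, 0, 0, 0, 0, 0, -1])

```text
t: 6.5
tool_pos: [0.536, 0.1518, 0.1001]
orientation: [-1.569, -0.0, -0.002]
force: [-0.4, 0.1, -2.3]
opening: 0.0435
```

Run:
```python
from h import *
go((.5342,.152,.0995),90)
for n,cr in(("side",(120,240,190,320)),("wrist",(110,380,160,400))):
    im=imaging.read_camera(n)[cr[0]:cr[1],cr[2]:cr[3]];k=4.5 if n=="side" else 2.2;cv2.imwrite(f"pics/{n}10.png",np.clip(cv2.resize(im,None,fx=k,fy=k,interpolation=cv2.INTER_CUBIC)*2.5,0,255).astype(np.uint8))
```

```text
t 6.5 pos [0.536  0.1518 0.1001] jawyaw 89.92 F [-0.41  0.12 -2.29] open 0.0435 q [ 0.18  0.12  1.75  0.    1.26 -1.39]
shift tool mm [-1.8  0.6  0.2] turn deg [-0.08 -0.08  0.08] rows >= 0.03911459323576898 0.009417193941431248
```

View pics/side10.png

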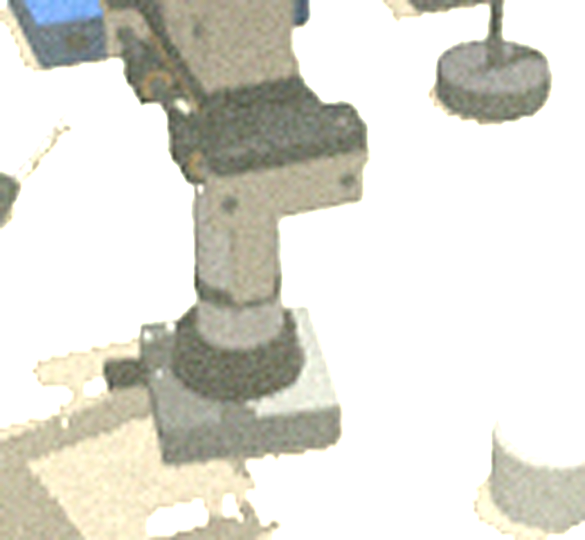

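View pics/wrist10.png

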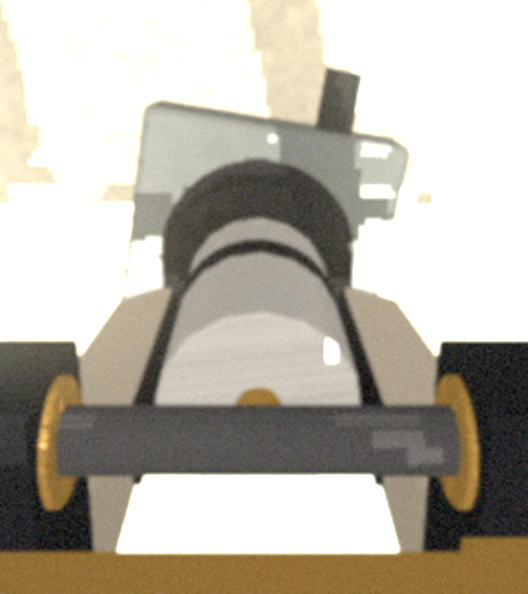

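Run:
```python
from h import *
m=imaging.camera_model("wrist");p=robot.read_state()["tool_pos"]
a=np.linspace(0,6.28,180);C=np.c_[np.cos(a),np.sin(a),0*a]
g=lambda x,z,r:(proj(m,np.array([x,p[1],z])+r*C)[:,1].min()-110)*2.2
for x in(.529,.531,.533,.535,.537): print(x,"foot",g(x,.0486,.022),"pad",g(x,.048,.031), "stubtop",g(x,.1326,.005))
```

```text
0.529 foot 190.92807874087416 pad 161.86249673125326 stubtop 370.2649194797465
0.531 foot 197.22332407682723 pad 168.28767145724677 stubtop 379.60485892675496
0.533 foot 203.48648153178354 pad 174.67981055831856 stubtop 388.86873749128665
0.535 foot 209.71779581773328 pad 181.03916816469325 stubtop 398.0574805214568
0.537 foot 215.91750916464522 pad 187.36599580669522 stubtop 407.17199841576524
```

Run:
```python
from h import *
m=imaging.camera_model("wrist");p=robot.read_state()["tool_pos"]
a=np.linspace(0,6.28,180);C=np.c_[np.cos(a),np.sin(a),0*a]
g=lambda x,z,r:(proj(m,np.array([x,p[1],z])+r*C)[:,1].min()-110)*2.2
for x in(.529,.531,.533,.535,.537,.539): print(x,"padbot",g(x,.026,.031), "block edge", (proj(m,[[x-.046,p[1],.026]])[0,1]-110)*2.2,"foot",g(x,.0486,.022))
im=imaging.read_camera("wrist")[170:260,210:330];cv2.imwrite("pics/w11.png",np.clip(cv2.resize(im,None,fx=6,fy=6,interpolation=cv2.INTER_CUBIC)*5.,0,255).astype(np.uint8))
ms=imaging.camera_model("side")
for dx,dy in((0,0),(.003,0),(0,.003)):
    X=np.array([.5355+dx,.151+dy,0])
    e=lambda z,r:np.round((proj(ms,X+[0,0,z]+r*C)-[190,120])*4.5).astype(int)
    for z,r in((.048,.031),(.0486,.022)):
        q=e(z,r);print(dx,dy,z,"cols",q[:,0].min(),q[:,0].max(),"rows",q[:,1].min(),q[:,1].max())
```

```text
0.529 padbot 150.69671985736062 block edge 105.98459155225974 foot 190.92807874087416
0.531 padbot 156.53833728583479 block edge 112.03641163631447 foot 197.22332407682723
0.533 padbot 162.35276254176097 block edge 118.05956055509924 foot 203.48648153178354
0.535 padbot 168.14018504972088 block edge 124.05424157632521 foot 209.71779581773328
0.537 padbot 173.90079247896088 block edge 130.02065605077834 foot 215.91750916464522
0.539 padbot 179.6347707636767 block edge 135.9590034348643 foot 222.08586135185433
0 0 0.048 cols 172 295 rows 290 363
0 0 0.0486 cols 190 277 rows 300 351
0.003 0 0.048 cols 178 300 rows 289 362
0.003 0 0.0486 cols 196 283 rows 298 350
0 0.003 0.048 cols 170 293 rows 287 359
0 0.003 0.0486 cols 188 275 rows 296 348
```

View pics/w11.png

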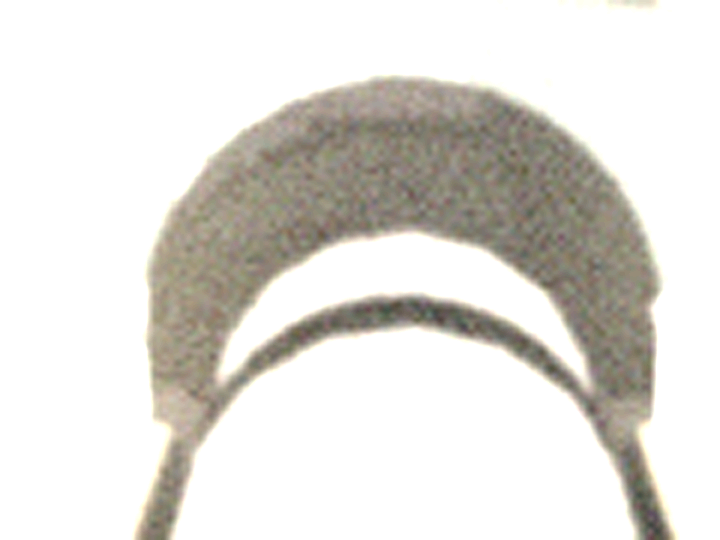

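Call:
carry_out(motion=[-0.003, 0, 0, 0, 0, 0, -1, -0.001, 0, 0, 0, 0, 0, -1, 0, 0, 0, 0, 0, 0, -1, 0, 0.003, 0, 0, 0, 0, -1, 0, 0.003, 0, 0, 0, 0, -1], squeeze=55)

```text
t: 7.15
tool_pos: [0.5331, 0.1521, 0.0965]
orientation: [-1.569, -0.004, -0.005]
force: [-2.5, -1.4, 2.0]
opening: 0.0434
```

Run:
```python
from h import *
go((.5335,.152,.0875),90)
n="side";cr=(150,220,200,300)
im=imaging.read_camera(n)[cr[0]:cr[1],cr[2]:cr[3]];cv2.imwrite(f"pics/{n}12.png",np.clip(cv2.resize(im,None,fx=7,fy=7,interpolation=cv2.INTER_CUBIC)*2.5,0,255).astype(np.uint8))
im=imaging.read_camera("wrist")[150:260,210:330];cv2.imwrite("pics/w12.png",np.clip(cv2.resize(im,None,fx=5,fy=5,interpolation=cv2.INTER_CUBIC)*5.,0,255).astype(np.uint8))
```

```text
t 7.15 pos [0.5331 0.1521 0.0965] jawyaw 89.93 F [-2.45 -1.41  2.02] open 0.0434 q [ 0.18  0.12  1.77  0.    1.25 -1.39]
shift tool mm [ 0.4  9.  -0.1] turn deg [-0.13 -0.07  0.33] rows >= 0.18054297013692022 0.0379503734097127
```

View pics/w12.png

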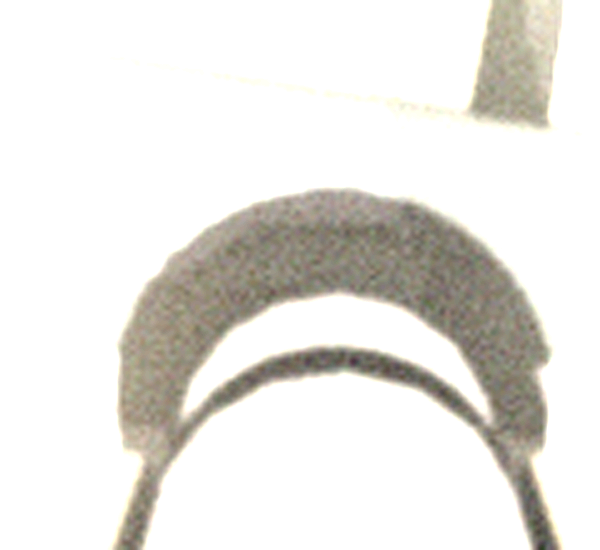

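View pics/side12.png

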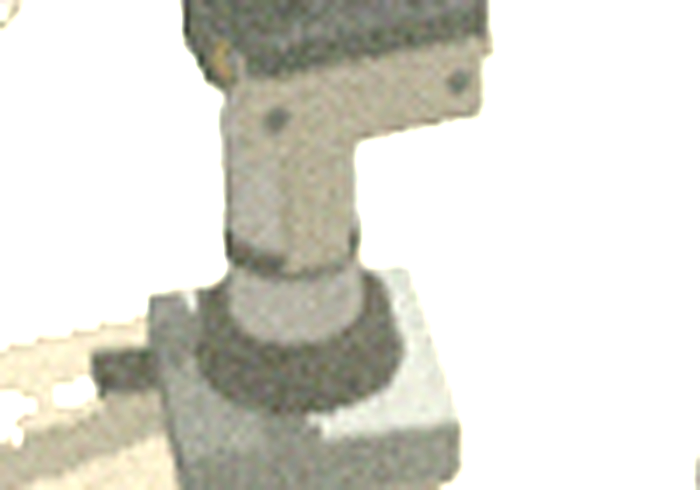

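Call:
carry_out(motion=[0, 0.003, 0, 0, 0, 0, -1, 0, 0.003, 0, 0, 0, 0, -1, 0, 0.003, 0, 0, 0, 0, -1, 0, 0.002, 0, 0, 0, 0, -1, 0, 0, 0, 0, 0, 0, -1])

```text
t: 7.75
tool_pos: [0.5335, 0.1522, 0.0879]
orientation: [-1.569, -0.004, -0.005]
force: [-5.8, -0.8, 5.7]
opening: 0.0434
```

Run:
```python
from h import *
go((.5335,.152,.0875),90)
```

```text
t 7.75 pos [0.5335 0.1522 0.0879] jawyaw 89.94 F [-5.81 -0.82  5.7 ] open 0.0434 q [ 0.18  0.13  1.77  0.    1.23 -1.39]
shift tool mm [ 0.   0.4 -0.2] turn deg [-0.11 -0.06  0.32] rows >= 0.008327809141284608 0.03729926590532403
```

Call:
carry_out(motion=[0, 0.002, 0, 0, 0, 0, -1, 0, 0.0015, 0, 0, 0, 0, -1, 0, 0, 0, 0, 0, 0, -1, 0, 0, 0, 0, 0, 0, -1, 0, 0, 0, 0, 0, 0, -1])

```text
t: 8.25
tool_pos: [0.5335, 0.1522, 0.089]
orientation: [-1.569, -0.003, -0.005]
force: [-3.8, -0.3, 6.2]
opening: 0.0432
```

Call:
carry_out(motion=[0, 0.004, 0, 0, 0, 0, -1, 0, 0.004, 0, 0, 0, 0, -1, 0, 0.005, 0, 0, 0, 0, -1, 0, 0.006, 0, 0, 0, 0, -1, 0, 0.006, 0, 0, 0, 0, -1])

```text
t: 8.75
tool_pos: [0.5372, 0.1524, 0.0866]
orientation: [-1.571, -0.009, -0.008]
force: [-25.4, -6.9, 51.9]
opening: 0.0431
```

Call:
carry_out(motion=[-0.002, -0.003, 0, 0, 0, 0, -1, -0.001, -0.003, 0, 0, 0, 0, -1, 0, -0.003, 0, 0, 0, 0, -1, 0, -0.001, 0, 0, 0, 0, -1, 0, 0, 0, 0, 0, 0, -1])

```text
t: 9.25
tool_pos: [0.5354, 0.1525, 0.0986]
orientation: [-1.57, -0.011, -0.011]
force: [0.3, 0.0, -0.9]
opening: 0.0434
```

Run:
```python
from h import *
go((.5335,.152,.0965),90)
n="side";cr=(150,220,200,300)
im=imaging.read_camera(n)[cr[0]:cr[1],cr[2]:cr[3]];cv2.imwrite(f"pics/{n}13.png",np.clip(cv2.resize(im,None,fx=7,fy=7,interpolation=cv2.INTER_CUBIC)*2.5,0,255).astype(np.uint8))
im=imaging.read_camera("wrist")[150:310,210:350];cv2.imwrite("pics/w13.png",np.clip(cv2.resize(im,None,fx=3.7,fy=3.7,interpolation=cv2.INTER_CUBIC)*5.,0,255).astype(np.uint8))
```

```text
t 9.25 pos [0.5354 0.1525 0.0986] jawyaw 90.03 F [ 0.27  0.05 -0.89] open 0.0434 q [ 0.19  0.11  1.77 -0.    1.25 -1.38]
shift tool mm [-1.9  2.  -0.5] turn deg [-0.03  0.03  0.8 ] rows >= 0.05652036099099846 0.0932493267733301
```

View pics/w13.png

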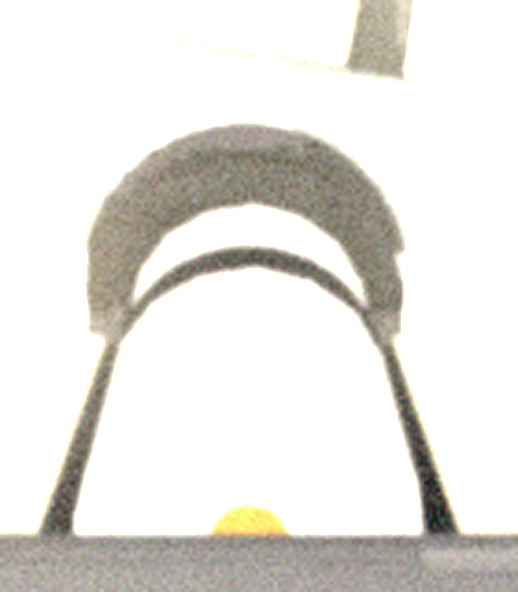

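View pics/side13.png

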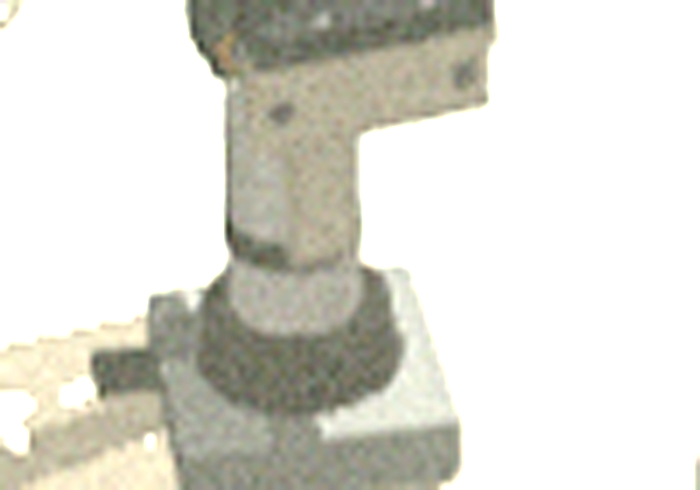

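Call:
carry_out(motion=[0, 0.001, 0, 0, 0, 0.7, -1, 0, 0.0015, 0, 0, 0, 0, -1, 0, 0, 0, 0, 0, 0, -1, 0, 0, 0, 0, 0, 0, -1, 0, 0, 0, 0, 0, 0, -1], squeeze=20)

```text
t: 9.85
tool_pos: [0.5356, 0.1525, 0.0954]
orientation: [-1.57, -0.001, 0.0]
force: [0.2, -0.9, 1.0]
opening: 0.044
```

Run:
```python
from h import *
go((.5335,.152,.0965),90)
```

```text
t 9.85 pos [0.5356 0.1525 0.0954] jawyaw 90.03 F [ 0.24 -0.87  0.96] open 0.044 q [ 0.18  0.13  1.76  0.    1.26 -1.39]
shift tool mm [-2.1 -1.1 -0.5] turn deg [-0.03  0.03  0.01] rows >= 0.04789074339916777 0.003833141548462119
```

Call:
carry_out(motion=[0, -0.001, 0, 0, 0, 0, -1, 0, 0, 0, 0, 0, 0, 0, 0, 0, 0, 0, 0, 0, 0.5, 0, 0, 0, 0, 0, 0, 1, 0, 0, 0, 0, 0, 0, 1])

```text
t: 10.35
tool_pos: [0.5354, 0.1525, 0.0964]
orientation: [-1.57, -0.001, 0.0]
force: [0.7, 0.7, -0.2]
opening: 0.0658
```

Call:
carry_out(motion=[0, 0, 0, 0, 0, 0, 1, 0, 0, 0, 0, 0, 0, 1, 0, 0, 0, 0, 0, 0, 1, 0, 0, 0, 0, 0, 0, 1, 0, 0, 0, 0, 0, 0, 1])

```text
t: 10.85
tool_pos: [0.5353, 0.1525, 0.0964]
orientation: [-1.57, -0.0, 0.0]
force: [-0.2, -1.2, -0.1]
opening: 0.0927
```

Run:
```python
from h import *
go((.5335,.152,.0965),90)
n="side";cr=(130,230,190,310)
im=imaging.read_camera(n)[cr[0]:cr[1],cr[2]:cr[3]];cv2.imwrite(f"pics/{n}14.png",np.clip(cv2.resize(im,None,fx=6,fy=6,interpolation=cv2.INTER_CUBIC)*2.5,0,255).astype(np.uint8))
im=imaging.read_camera("wrist");cv2.imwrite("pics/w14.png",np.clip(im*2.5,0,255).astype(np.uint8))
```

```text
t 10.85 pos [0.5353 0.1525 0.0964] jawyaw 90.04 F [-0.18 -1.24 -0.13] open 0.0927 q [ 0.19  0.13  1.76  0.    1.26 -1.39]
shift tool mm [-1.8 -0.1 -0.5] turn deg [-0.03  0.04 -0.  ] rows >= 0.03811996530977586 0.0041482542103343355
```

View pics/w14.png

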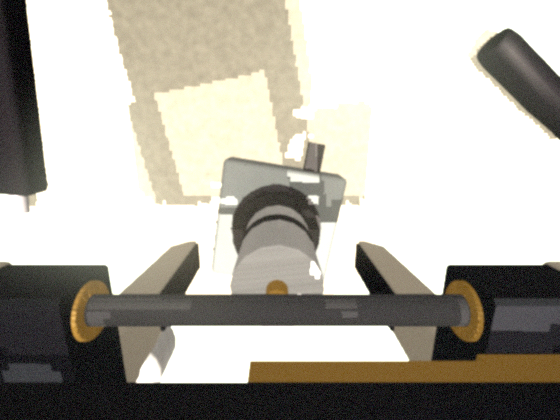

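View pics/side14.png

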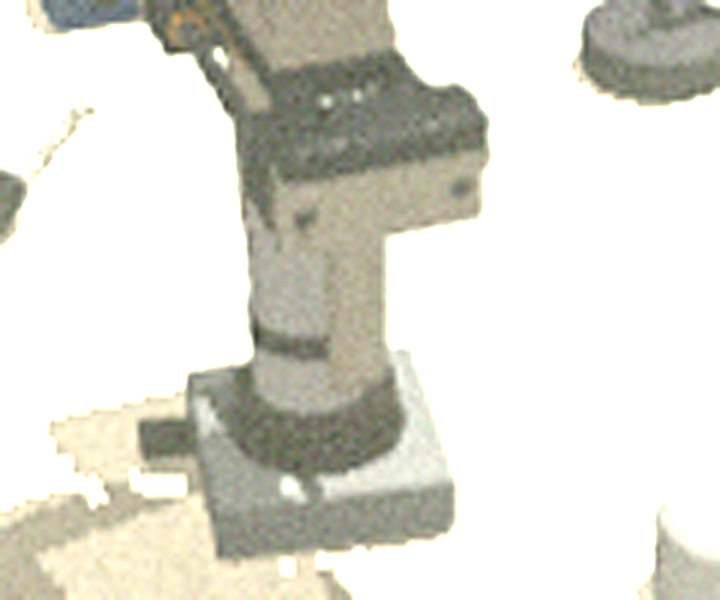

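Call:
carry_out(motion=[0, -0.03, 0, 0, 0, 0, 1, 0, -0.04, 0, 0, 0, 0, 1, 0, -0.04, 0, 0, 0, 0, 1, 0, -0.02, 0, 0, 0, 0, 1, 0, 0, -0.03, 0, 0, 0, 1])

```text
t: 11.45
tool_pos: [0.5336, 0.124, 0.2293]
orientation: [-1.57, 0.001, 0.006]
force: [0.6, -0.1, -0.8]
opening: 0.093
```

Call:
carry_out(motion=[0, 0, -0.045, 0, 0, 0, 1, 0, 0, -0.045, 0, 0, 0, 1, 0, 0, -0.045, 0, 8.5, 0, 1, 0, 0, -0.03, 0, 8.5, 0, 1, 0, 0, 0, 0, 8.5, 0, 1])

```text
t: 11.95
tool_pos: [0.5306, -0.0482, 0.2323]
orientation: [-1.543, 0.349, -0.352]
force: [-0.4, -0.1, -0.1]
opening: 0.0932
```

Run:
```python
from h import *
go((.455,-.16,.2),-12)
t=imaging.read_camera("top");cv2.imwrite("pics/t15.png",np.clip(cv2.resize(t[140:260,130:250],None,fx=5,fy=5,interpolation=cv2.INTER_CUBIC)*2,0,255).astype(np.uint8));cv2.imwrite("pics/t15f.png",t)
cv2.imwrite("pics/t15r.png",np.clip(cv2.resize(t[45:295,310:390],None,fx=2.3,fy=2.3,interpolation=cv2.INTER_CUBIC)*1.5,0,255).astype(np.uint8))
s=imaging.read_camera("side");cv2.imwrite("pics/s15.png",np.clip(cv2.resize(s[120:340,180:480],None,fx=2.6,fy=2.6,interpolation=cv2.INTER_CUBIC)*2,0,255).astype(np.uint8))
```

```text
t 11.95 pos [ 0.5306 -0.0482  0.2323] jawyaw 64.39 F [-0.41 -0.14 -0.09] open 0.0932 q [-0.19 -0.05  1.68 -0.    1.51 -1.31]
shift tool mm [ -19.9   32.2 -133.5] turn deg [-5.000e-02  7.639e+01  9.000e-02] rows >= 2.7759662616271044 8.893423887449101
```

View pics/t15.png

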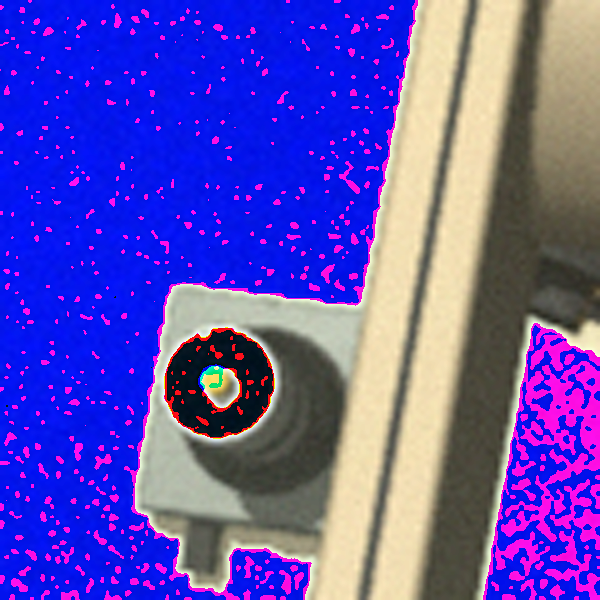

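View pics/t15r.png

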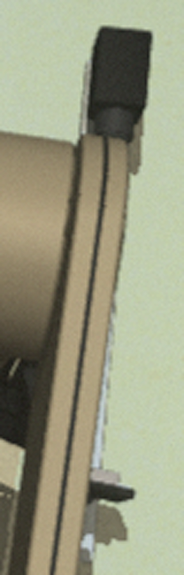

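View pics/s15.png

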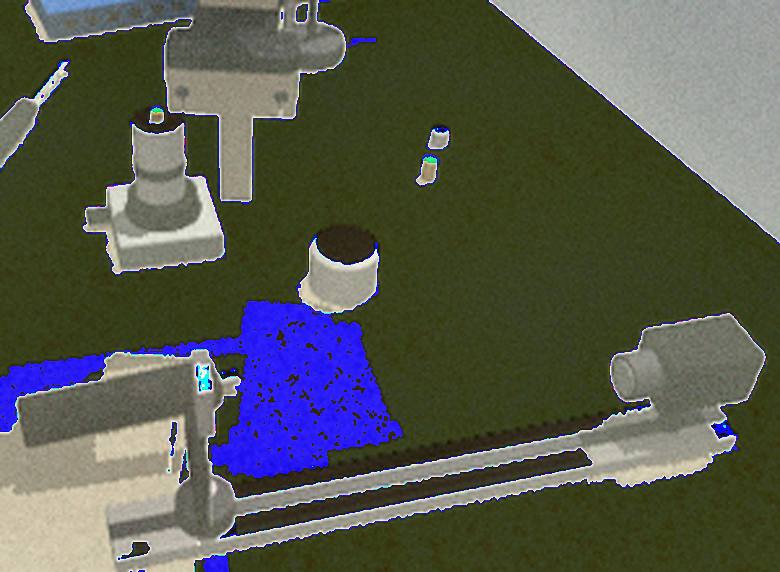

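Run:
```python
from h import *
t=cv2.imread("pics/top0.png").astype(float)
L=t.mean(2)
# dark slot centre per row between light strips
pts=[]
for v in range(115,240,3):
    r=L[v-1:v+2].mean(0); c=345+ (180-v)*0.05
    print(v, end=" ") if 0 else None
    seg=r[325:380]; 
    thr=(np.percentile(seg,95)+seg.min())/2
    i=325+seg.argmin(); w=np.clip(thr-r[i-6:i+7],0,None); pts.append(((np.arange(i-6,i+7)*w).sum()/w.sum(),v))
pts=np.array(pts);X=np.array([onz("top",p,.013) for p in pts])
k=np.polyfit(X[:,0],X[:,1],1);print("slot line angle",np.degrees(np.arctan(k[0])),"y at .455",np.polyval(k,.455),"res",np.abs(np.polyval(k,X[:,0])-X[:,1]).max())
c=cv2.resize(t[235:300,310:385],None,fx=8,fy=8,interpolation=cv2.INTER_CUBIC);cv2.imwrite("pics/c16.png",np.clip(c*1.8,0,255).astype(np.uint8))
c=cv2.resize(t[45:120,320:395],None,fx=8,fy=8,interpolation=cv2.INTER_CUBIC);cv2.imwrite("pics/c17.png",np.clip(c*1.8,0,255).astype(np.uint8))
s=cv2.imread("pics/side0.png").astype(float)
c=cv2.resize(s[240:340,215:290],None,fx=6,fy=6,interpolation=cv2.INTER_CUBIC);cv2.imwrite("pics/c18.png",np.clip(c*1.8,0,255).astype(np.uint8))
print("can", onz("top",(172.8,216),.130),onz("top",(173.8,216.6),.121),onz("side",(180+157/2.6,120+112/2.6),.130))
```

```text
slot line angle -8.01419589132613 y at .455 -0.167083760461105 res 0.0017874528258126354
can [0.53392599 0.15154226 0.13      ] [0.53404752 0.15142373 0.121     ] [0.53346343 0.14607013 0.13      ]
```

View pics/c16.png

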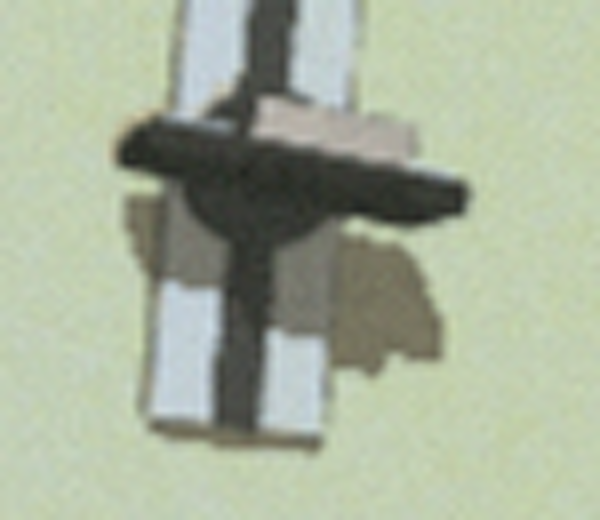

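View pics/c17.png

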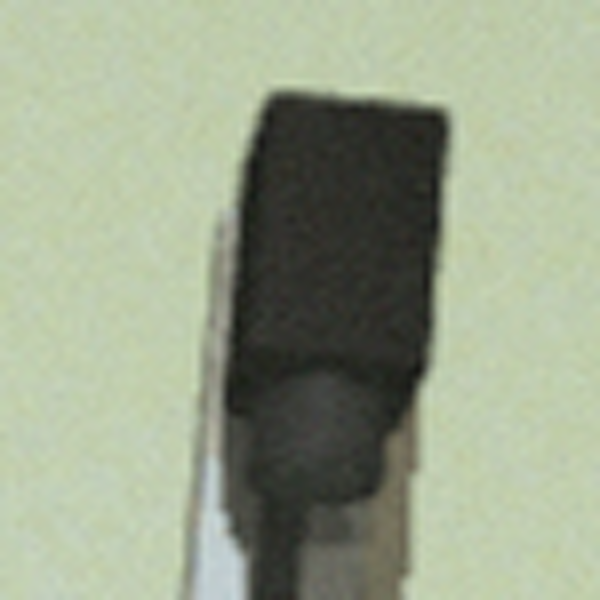

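View pics/c18.png

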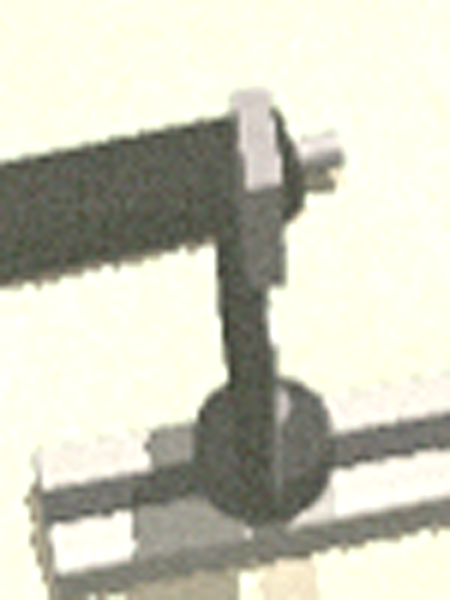

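Run:
```python
from h import *
f=lambda p:np.array(p)/8+[310,235]
c=[onz("top",f(p),.152) for p in[(255,97),(415,122),(412,160),(250,135)]]
c=np.array(c);print("tab top",c.mean(0)); 
for a,b in((0,1),(3,2)):
    d=c[b]-c[a];print(np.linalg.norm(d),"long dir normal",np.degrees(np.arctan2(d[1],d[0]))+90)
print("side tab",onz("side",np.array((256,138))/6+[215,240],.152))
# rail edges at z .014: near end corners, lengthwise
e=[onz("top",f(p),.014) for p in[(152,420),(325,435)]];print("near end",e,(e[0]+e[1])/2)
# strip edges at several rows by gradient
t=cv2.imread("pics/top0.png").astype(float).mean(2)
g=cv2.GaussianBlur(t,(0,0),1)
L=[];Rr=[];
for v in range(125,238,4):
    c0=350.5-(v-125)*(350.5-343)/113
    r=g[v];dr=np.gradient(r)
    i=int(c0)
    print(v,[int(x) for x in r[i-16:i+18]]) if v%28==13 else None
```

```text
tab top [ 0.45921584 -0.16813906  0.152     ]
0.03561642790084959 long dir normal -10.558909378337887
0.03600266135462611 long dir normal -10.437850758185718
side tab [ 0.45822668 -0.16943002  0.152     ]
near end [array([ 0.39685467, -0.13930108,  0.014     ]), array([ 0.39190021, -0.18242821,  0.014     ])] [ 0.39437744 -0.16086465  0.014     ]
125 [107, 107, 107, 107, 107, 107, 105, 99, 91, 94, 105, 111, 113, 113, 111, 102, 81, 57, 42, 37, 38, 44, 58, 75, 85, 89, 89, 89, 88, 83, 74, 73, 85, 99]
153 [108, 108, 107, 108, 108, 106, 101, 93, 94, 103, 110, 112, 112, 112, 110, 99, 77, 54, 43, 41, 44, 56, 80, 102, 111, 113, 113, 112, 107, 100, 98, 102, 106, 107]
181 [109, 109, 109, 109, 108, 106, 97, 90, 94, 105, 112, 112, 112, 110, 103, 85, 62, 48, 43, 42, 45, 59, 83, 103, 111, 113, 113, 112, 107, 99, 98, 103, 106, 107]
209 [108, 109, 109, 108, 107, 101, 93, 94, 105, 112, 114, 114, 113, 111, 100, 77, 55, 44, 43, 46, 58, 81, 102, 111, 113, 113, 112, 109, 104, 102, 104, 106, 107, 107]
237 [106, 106, 106, 103, 96, 92, 98, 108, 113, 114, 114, 112, 104, 84, 60, 46, 42, 42, 47, 61, 85, 104, 111, 112, 113, 113, 108, 102, 100, 103, 106, 106, 107, 107]
```

Run:
```python
from h import *
t=cv2.imread("pics/top0.png").astype(float).mean(2)
g=cv2.GaussianBlur(t,(0,0),.7)
P=[]
for v in list(range(140,240,2))+list(range(276,285,2)):
    c0=int(350.5-(v-125)*(350.5-343)/113); r=g[v]
    i=c0-6+r[c0-6:c0+9].argmin()
    a=i
    while r[a]<80:a-=1
    a=a+(80-r[a])/(r[a+1]-r[a])
    b=i
    while r[b]<80:b+=1
    b=b-1+(80-r[b-1])/(r[b]-r[b-1])
    if b-a<12:P.append(((a+b)/2,v))
X=np.array([onz("top",p,.014) for p in P])
k=np.polyfit(X[:,0],X[:,1],1);res=np.polyval(k,X[:,0])-X[:,1]
print(len(P),"angle",np.degrees(np.arctan(k[0])),"y@.459",np.polyval(k,.459),"rms",res.std(),np.abs(res).max())
# lens centre / box
f=lambda p:np.array(p)/8+[320,45]
q=[onz("top",f(p),.098) for p in[(270,93),(448,108),(420,368),(232,360)]];print(np.round(q,4));q=np.array(q)
for a,b in((3,0),(2,1)):
    d=q[b]-q[a];print(np.degrees(np.arctan2(d[1],d[0])))
print("box centreline dir from tab", np.degrees(np.arctan2(*( (q.mean(0)-[.459,-.1685,0])[[1,0]]))))
```

```text
55 angle -7.846146283279809 y@.459 -0.16784850959704492 rms 0.00021295286805568688 0.0007572365480970622
[[ 0.8465 -0.1999  0.098 ]
 [ 0.8413 -0.2436  0.098 ]
 [ 0.7743 -0.2329  0.098 ]
 [ 0.7777 -0.187   0.098 ]]
-10.587400656342394
-9.117838343931448
box centreline dir from tab -7.680176240542913
```

Call:
carry_out(motion=[-0.002, 0, -0.023, 0, 8.5, 0, 1, 0.001, 0, -0.023, 0, 8.5, 0, 1, 0.0045, 0, -0.023, 0, 8.5, 0, 1, 0.008, 0, -0.022, 0, 8.5, 0, 1, 0.011, 0, -0.021, 0, 8.5, 0, 1])

```text
t: 12.55
tool_pos: [0.4713, -0.1433, 0.2317]
orientation: [-1.369, 0.908, -0.909]
force: [-0.7, -0.6, -0.2]
opening: 0.093
```

Call:
carry_out(motion=[0, 0, 0, 0, 8.5, 0, 1, 0, 0, 0, 0, 8.5, 0, 1, 0, 0, 0, 0, 8.5, 0, 1, 0, 0, 0, 0, 8.5, 0, 1, 0, 0, 0, 0, 0, 0, 1])

```text
t: 13.05
tool_pos: [0.471, -0.142, 0.2319]
orientation: [-1.108, 1.349, -1.349]
force: [-0.9, -0.4, -0.6]
opening: 0.0929
```

Run:
```python
from h import *
go((.459,-.168,.2),-13.6)
m=imaging.camera_model("wrist")
im=imaging.read_camera("wrist");cv2.imwrite("pics/w20.png",im)
print(proj(m,[[.459,-.168,.152],[.459,-.168,.0]]))
```

```text
t 13.05 pos [ 0.471  -0.142   0.2319] jawyaw -11.04 F [-0.9  -0.42 -0.55] open 0.0929 q [-0.4  -0.16  1.79  0.    1.51 -0.21]
shift tool mm [27.9 31.8 -6.8] turn deg [-0.1   2.56 -0.17] rows >= 0.8563778932019542 0.29805889083978365
[[269.63904914 256.7073821 ]
 [272.06492473 210.02418455]]
```

View pics/w20.png

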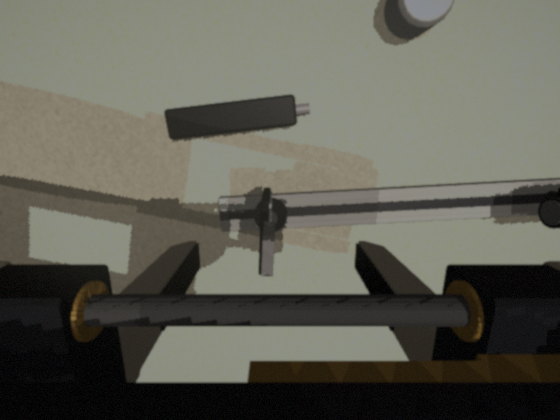

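Call:
carry_out(motion=[0.028, 0.0, -0.007, 0, 2.5, 0, 1, 0.003, 0.03, -0.0005, 0, 0, 0, 1, 0, 0.03, 0, 0, 0, 0, 1, 0, 0, 0, 0, 0, 0, 1, 0, 0, 0, 0, 0, 0, 1])

```text
t: 13.6
tool_pos: [0.4595, -0.1699, 0.1724]
orientation: [-1.106, 1.347, -1.352]
force: [-0.6, -0.7, 0.6]
opening: 0.0931
```

Run:
```python
from h import *
m=imaging.camera_model("wrist")
im=imaging.read_camera("wrist");cv2.imwrite("pics/w21.png",np.clip(im.astype(float)*2,0,255).astype(np.uint8))
go((.459,-.168,.139),-13.6)
print(proj(m,[[.459,-.168,.152]]))
s=imaging.read_camera("side");cv2.imwrite("pics/s21.png",np.clip(cv2.resize(s[180:340,180:360],None,fx=3.3,fy=3.3,interpolation=cv2.INTER_CUBIC)*2.,0,255).astype(np.uint8))
```

```text
t 13.65 pos [ 0.4594 -0.1699  0.1723] jawyaw -11.14 F [-0.64 -0.42 -0.41] open 0.0928 q [-0.46 -0.14  1.87  0.    1.4  -0.27]
shift tool mm [-1.7 33.3 -0.9] turn deg [-0.27  2.46 -0.15] rows >= 0.667742273005813 0.2862619412255013
[[276.99025435 250.86310183]]
```

View pics/w21.png

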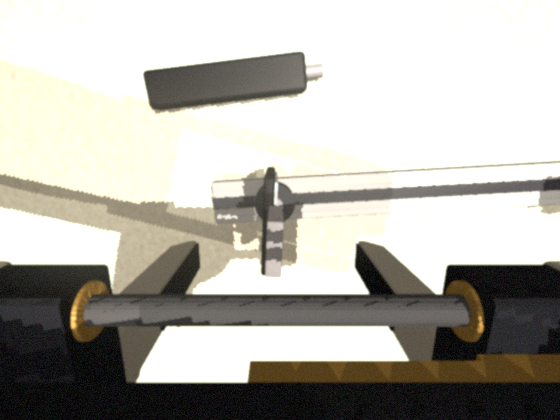

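View pics/s21.png

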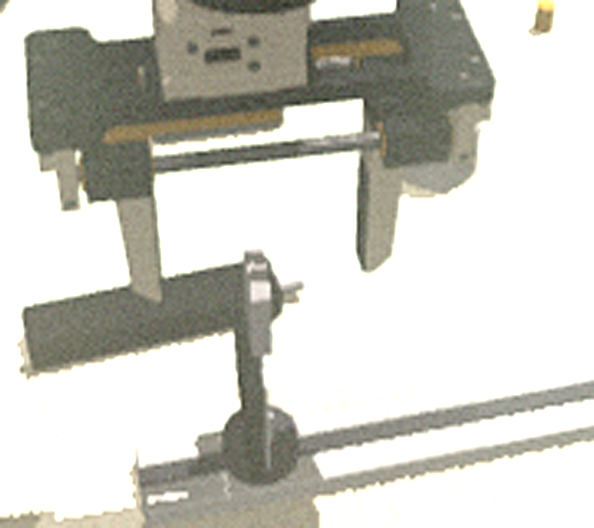

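Call:
carry_out(motion=[-0.0015, 0.018, -0.002, 0, 2.5, 0, 1, 0, 0.015, 0, 0, 1, 0, 1, 0, 0.003, 0, 0, 0, 0, 1, 0, 0, 0, 0, 0, 0, 1, 0, 0, 0, 0, 0, 0, 1])

```text
t: 14.2
tool_pos: [0.462, -0.1691, 0.1417]
orientation: [-1.07, 1.38, -1.399]
force: [-0.4, -0.1, 0.2]
opening: 0.0927
```

Run:
```python
from h import *
m=imaging.camera_model("wrist")
im=imaging.read_camera("wrist");cv2.imwrite("pics/w22.png",np.clip(im.astype(float)*2,0,255).astype(np.uint8))
go((.459,-.168,.139),-13.6)
print(proj(m,[[.459,-.168,.152]]))
```

```text
t 14.25 pos [ 0.4621 -0.1691  0.1419] jawyaw -14.4 F [-0.05 -0.92  1.21] open 0.0932 q [-0.46 -0.11  1.91  0.    1.33 -0.21]
shift tool mm [-0.3  2.8 -3.4] turn deg [-0.83 -0.8  -0.04] rows >= 0.08816981387004981 0.09699496650731455
[[272.89636921 277.0181029 ]]
```

View pics/w22.png

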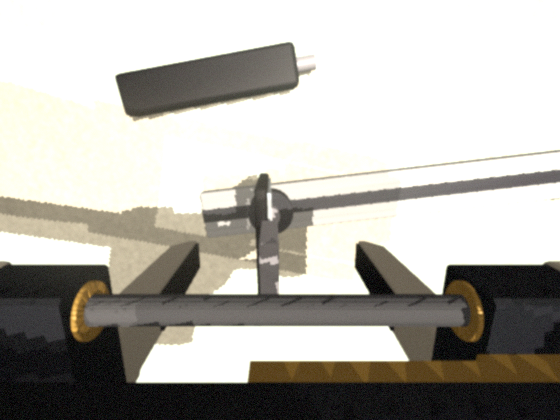

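Call:
carry_out(motion=[0, 0.002, -0.004, -0.8, -0.5, 0, 1, 0, 0.001, -0.001, 0, 0, 0, 0.3, 0, 0, 0, 0, 0, 0, 0, 0, 0, 0, 0, 0, 0, -0.4, 0, 0, 0, 0, 0, 0, -0.5])

```text
t: 14.75
tool_pos: [0.4577, -0.1683, 0.1401]
orientation: [-1.084, 1.383, -1.385]
force: [0.6, 0.0, 0.7]
opening: 0.0654
```

Run:
```python
from h import *
m=imaging.camera_model("wrist")
im=imaging.read_camera("wrist");cv2.imwrite("pics/w23.png",np.clip(im.astype(float)*2,0,255).astype(np.uint8)[150:400,140:420])
go((.459,-.168,.139),-13.6)
```

```text
t 14.8 pos [ 0.4577 -0.1683  0.1402] jawyaw -13.8 F [ 0.46  0.85 -0.53] open 0.0614 q [-0.46 -0.11  1.91  0.    1.34 -0.22]
shift tool mm [-0.6  1.2  1.2] turn deg [-0.08 -0.2  -0.01] rows >= 0.03515712741044889 0.023436932719523962
```

View pics/w23.png

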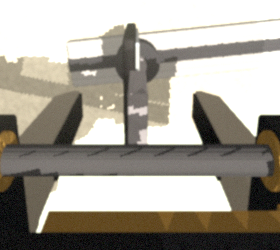

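Tab at column ~137 of the crop, which matches the jaw centre (~137). Closing.

Call:
carry_out(motion=[0, 0, 0, 0, 0, 0, -1, 0, 0, 0, 0, 0, 0, -1, 0, 0, 0, 0, 0, 0, -1, 0, 0, 0, 0, 0, 0, -1, 0, 0, 0, 0, 0, 0, -1], squeeze=20)

```text
t: 15.3
tool_pos: [0.4577, -0.1683, 0.1402]
orientation: [-1.084, 1.383, -1.385]
force: [0.1, -0.3, -0.7]
opening: 0.0216
```

Call:
carry_out(motion=[0, 0, 0, 0, 0, 0, -1, 0, 0, 0, 0, 0, 0, -1, 0, 0, 0, 0, 0, 0, -1, 0, 0, 0, 0, 0, 0, -1, 0, 0, 0, 0, 0, 0, -1])

```text
t: 15.8
tool_pos: [0.4579, -0.1684, 0.1402]
orientation: [-1.084, 1.383, -1.385]
force: [1.5, 0.7, 1.1]
opening: 0.0098
```

Run:
```python
from h import *
go((.459,-.168,.139),-13.6)
print(robot.read_state()["wrist_torque"])
```

```text
t 15.8 pos [ 0.4579 -0.1684  0.1402] jawyaw -13.8 F [1.55 0.72 1.08] open 0.0098 q [-0.46 -0.11  1.91  0.    1.34 -0.22]
shift tool mm [-0.6  1.2  1. ] turn deg [-0.11 -0.2  -0.01] rows >= 0.03294169670193496 0.023472476408206967
[-0.01997404  0.09466875  0.02303219]
```

Call:
carry_out(motion=[0, 0, 0, 0, -5, 0, -1, 0, 0, 0, 0, -6, 0, -1, 0, 0, 0, 0, -6, 0, -1, 0, 0, 0, 0, -6, 0, -1, 0, 0, 0, 0, -4, 0, -1], squeeze=35)

```text
t: 16.3
tool_pos: [0.4585, -0.1684, 0.1402]
orientation: [-1.314, 1.023, -1.027]
force: [1.1, -1.0, -0.6]
opening: 0.0097
```

Run:
```python
from h import *
go((.458,-.1684,.14),34.4)
```

```text
t 16.3 pos [ 0.4585 -0.1684  0.1402] jawyaw 14.15 F [ 1.06 -1.   -0.56] open 0.0097 q [-0.46 -0.11  1.91  0.    1.34 -0.71]
shift tool mm [-0.1  0.2 -0.4] turn deg [ -0.16 -20.25   0.09] rows >= 0.009723677445935943 2.3574063169431954
```

Call:
carry_out(motion=[0, 0, 0, 0, -6, 0, -1, 0, 0, 0, 0, -6, 0, -1, 0, 0, 0, 0, -5, 0, -1, 0, 0, 0, 0, -2, 0, -1, 0, 0, 0, 0, 0, 0, -1])

```text
t: 16.8
tool_pos: [0.4588, -0.1682, 0.1402]
orientation: [-1.432, 0.758, -0.763]
force: [0.9, 0.0, -0.9]
opening: 0.0096
```

Run:
```python
from h import *
go((.458,-.1684,.14),34.4)
for n in("top","side","wrist"):
    im=imaging.read_camera(n);cv2.imwrite(f"pics/{n}25.png",np.clip(im.astype(float)*1.6,0,255).astype(np.uint8))
go((.458,-.1684,.14),34.4)
```

```text
t 16.8 pos [ 0.4588 -0.1682  0.1402] jawyaw 34.08 F [ 0.88  0.01 -0.92] open 0.0096 q [-0.46 -0.11  1.91  0.    1.34 -1.05]
shift tool mm [-0.3  0.2 -0.8] turn deg [-0.18 -0.33  0.12] rows >= 0.017175680805946666 0.03784047517604333
t 16.95 pos [ 0.4588 -0.1682  0.1402] jawyaw 33.97 F [ 1.34 -0.32 -0.34] open 0.0096 q [-0.46 -0.11  1.91  0.    1.34 -1.05]
shift tool mm [-0.3  0.2 -0.8] turn deg [-0.18 -0.43  0.12] rows >= 0.017646474629048135 0.049862153216359915
```

View pics/top25.png

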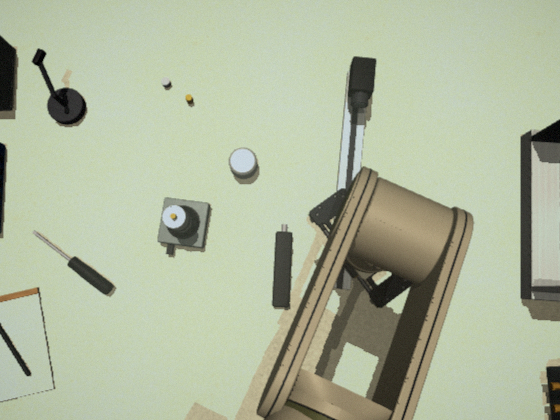

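View pics/side25.png

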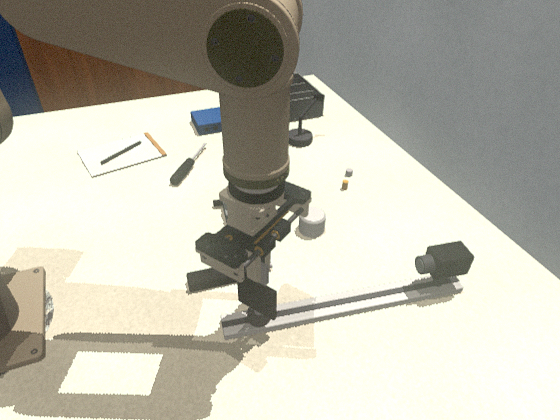

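View pics/wrist25.png

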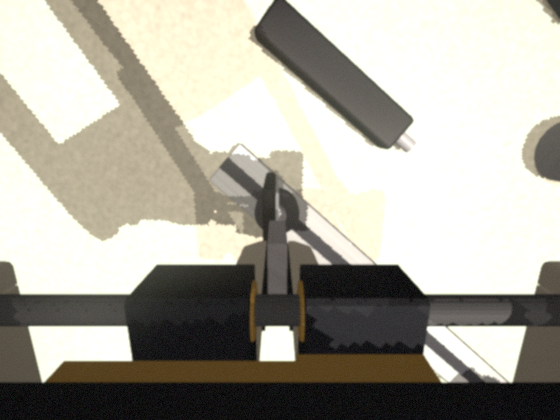

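Run:
```python
from h import *
o=models.outline_of("top","can")[0];ys,xs=np.nonzero(o["pixels"]);print(o["confidence"],o["pixel"],xs.min(),xs.max(),ys.min(),ys.max())
t=cv2.imread("pics/top25.png");cv2.imwrite("pics/t26.png",cv2.resize(t[190:260,145:220],None,fx=8,fy=8,interpolation=cv2.INTER_CUBIC))
```

```text
0.67 [175.3, 216.1] 162 190 205 231
```

View pics/t26.png

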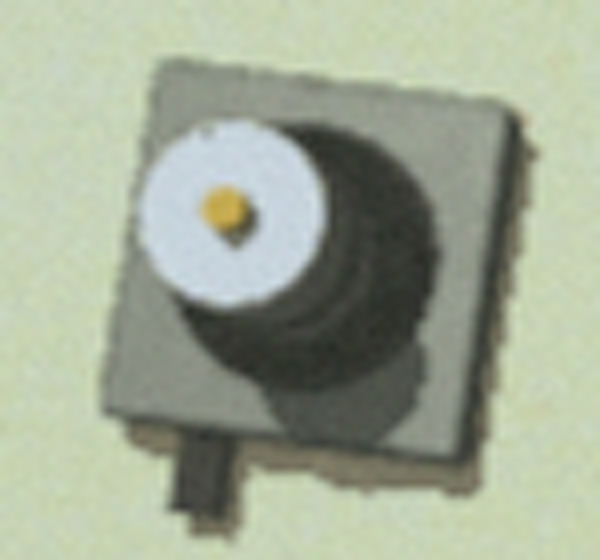

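Run:
```python
from h import *
f=lambda p:np.array(p)/8+[145,190]
stub=onz("top",f((223,208)),.130);top=onz("top",f((233,214)),.121)
X=np.array([onz("top",f(p),.026) for p in[(162,60),(510,105),(460,458),(108,408)]])
print(stub,top,"tester",X.mean(0))
for can in(stub,top,np.array([.5353,.1525,0])):
    for pv in((.4592,-.1681),(.458,-.1684)):
        v=np.degrees(np.arctan2(can[1]-pv[1],can[0]-pv[0]));print(v,"normal",(v-7.85)/2)
go((.458,-.1684,.14),34.4)
```

```text
[0.53392205 0.15140545 0.13      ] [0.53375139 0.15082522 0.121     ] tester [0.53580867 0.14933567 0.026     ]
76.83693773228255 normal 34.49346886614128
76.6451656697803 normal 34.39758283489015
76.84289300833422 normal 34.49644650416711
76.65075766392631 normal 34.40037883196316
76.646971573997 normal 34.398485786998506
76.45633064109867 normal 34.30316532054934
t 17.0 pos [ 0.4588 -0.1682  0.1402] jawyaw 33.98 F [1.96 0.89 0.09] open 0.0097 q [-0.46 -0.11  1.91  0.    1.34 -1.05]
shift tool mm [-0.3  0.2 -0.8] turn deg [-0.18 -0.42  0.12] rows >= 0.017472881876253506 0.04904690465444443
```

Call:
carry_out(motion=[0, 0, 0, 0, -0.5, 0, -1, 0, 0, 0, 0, -0.2, 0, -1, 0, 0, 0, 0, 0, 0, -1, 0, 0, 0, 0, 0, 0, -1, 0, 0, 0, 0, 0, 0, -1])

```text
t: 17.5
tool_pos: [0.4589, -0.1682, 0.1402]
orientation: [-1.434, 0.75, -0.756]
force: [1.2, -0.0, -0.0]
opening: 0.0102
```

Run:
```python
from h import *
go((.458,-.1684,.14),34.4)
print(robot.read_state()["dq"])
```

```text
t 17.5 pos [ 0.4589 -0.1682  0.1402] jawyaw 34.65 F [ 1.16 -0.02 -0.02] open 0.0102 q [-0.46 -0.11  1.91  0.    1.34 -1.06]
shift tool mm [-0.3  0.2 -0.8] turn deg [-0.18  0.25  0.12] rows >= 0.018056672176449053 0.02909961979926321
[-0.00085232 -0.00174427 -0.00162568  0.00139262  0.00166749  0.0024357 ]
```

Yaw is 34.65° against a target of 34.4°, and the arm is still. I'm handing the job in.

```bash
python3 -c "
from h import *
print(robot.close_job())"
```

```text
the job is handed in; nothing more can be done
None
```

I carried out the whole job in the order asked and handed it in at 17.5 s; no verdict came back.

- **Can and pad:** I pressed the can until the wrist read 52 N, so the pad was on its hard stop. I then eased up and released it. In the last top picture it stands upright on the raised pad.
- **Centring:** by the top camera the can is about 2 to 3 mm from the tester's centre.
- **Mirror:** I'm holding the tab at its pivot with 35 N (opening 10 mm). The jaw axis reads 34.65°. The angle worked out from the rail direction (-7.85°) and the can's position is 34.3–34.5°, so the view should be within about 0.7° of the can.
- **Bystanders:** I never touched the wide canister or the black pod.

**Checks that disagreed:**
- The side camera put the can and tester 2 to 5 mm lower in y than the top and wrist cameras; I went with the latter two.
- The tab's edges in the top picture gave a rest angle of -10.5°. The rail slot implied -13.6° and the grip itself read -13.8°, so I used those.
- I overshot the press a little: it needed about 10 N, and about 25 N of sideways load built up at the stop. It eased off on lifting, and the can was still centred.

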